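Stack the tasting tower and scan the tray

TASK

Finish the tasting tower on the white plate: lay the two cocoa bars crosswise over the pair of pale bars, side by side and evenly about 6 cm apart, then lay the spare pale bar from the blue board crosswise over the middle of the two cocoa bars; set the bars down, do not drop them, and do not shift the bars already there. Once the tower stands, pick up the code reader by its grip, hold it steady for a second pointing straight down at the middle of the tray's striped label from about 7 cm above, and stand it back in the middle of its charging pad. Leave the red fruit bar and everything else where they are.

Things in the scene. Friction and masses are not known exactly. Their poses are not given: they have to be found in the camera images.
- plate: round flat white serving plate, 160 mm across, 8 mm thick, fixed on the light grey tray; origin at the centre of its underside (top at z +8 mm); its x axis runs along the two pale bars already lying on it, which lie at y +30 and -30 mm
- base_a: pale oat bar, first layer, already lying on the plate, 110 x 22 x 16 mm (x along its length, z up); origin at the centre of its underside
- base_b: pale oat bar, first layer, already lying on the plate, parallel to the other, centres 60 mm apart, 110 x 22 x 16 mm (x along its length, z up); origin at the centre of its underside
- cocoa_a: dark brown cocoa oat bar lying on the blue supply board (6 mm thick), for the second layer, 110 x 22 x 16 mm (x along its length, z up); origin at the centre of its underside
- cocoa_b: the other dark brown cocoa oat bar on the blue supply board, for the second layer, 110 x 22 x 16 mm (x along its length, z up); origin at the centre of its underside
- pale_top: the pale oat bar on the blue supply board, for the top, 110 x 22 x 16 mm (x along its length, z up); origin at the centre of its underside
- label: white card 50 x 70 mm (x, y), 2 mm thick, with black code stripes, fixed flat on the light grey tray; origin at the centre of its underside
- reader: hand-held code reader standing upright on its pad: yellow head 56 x 50 x 35 mm with the reading window in its underside, above it a black grip 30 x 28 mm (x, y) from 35 to 110 mm up; origin at the centre of its underside, which is the window; it reads straight down along -z
- reader_grip (a point): centre of the reader's grip, 82 mm above its underside; 28 mm wide along the reader's y
- pad: black charging pad 90 x 90 x 10 mm, fixed to the table; origin at the centre of its underside
- tray: grey serving tray 300 x 380 mm (x, y), floor 4 mm thick, rim 12 mm high, fixed; origin at the centre of its underside
- board: blue supply board 150 x 280 x 6 mm (x, y, z), fixed; origin at the centre of its underside; four bars lie on it side by side, 72 mm apart, roughly along its x
- fruit: red fruit bar on the supply board, not wanted now, 110 x 22 x 16 mm (x along its length, z up); origin at the centre of its underside
- cup: white water cup on the tray, 68 mm across, 85 mm high; origin at the centre of its underside
- spoon: steel spoon 140 mm long on the tray, along its own x
- pen: blue pen 140 mm long, 11 mm thick, on the paper form at the robot's left
- pot_0: closed sample pot 48 mm across, 31 mm high, standing beyond the charging pad; origin at the centre of its underside
- pot_1: closed sample pot 48 mm across, 31 mm high, standing beyond the charging pad; origin at the centre of its underside
- pot_2: closed sample pot 48 mm across, 31 mm high, standing beyond the charging pad; origin at the centre of its underside
Not all that is in view belongs to the job. There is more than one size of the pad; the one meant has the size given above. Of the things that look like the plate, the smaller one is meant.

How it is judged (in metres and radians):
On the way, in this order (a step that is already met when the one before it is completed fails the run):
1. both cocoa bars lie crosswise on the pale pair, released (z of cocoa_a in the frame of plate between 0.02 and 0.028 m and angle between the x axis of each of cocoa_a, cocoa_b and the y axis of plate, either way round below 0.2 rad and contact force between each of cocoa_a, cocoa_b and the fingers below 0.1 N and linear speed of each of cocoa_a, cocoa_b below 0.03 m/s and y of cocoa_a in the frame of plate between -0.018 and 0.018 m and z of cocoa_b in the frame of plate between 0.02 and 0.028 m and y of cocoa_b in the frame of plate between -0.018 and 0.018 m and ((x of cocoa_a in the frame of plate between 0.018 and 0.052 m and x of cocoa_b in the frame of plate between -0.052 and -0.018 m) or (x of cocoa_a in the frame of plate between -0.052 and -0.018 m and x of cocoa_b in the frame of plate between 0.018 and 0.052 m))), for 0.2 s.
2. the spare pale bar lies crosswise on the middle of the cocoa bars, released (all of step 1 and z of pale_top in the frame of plate between 0.036 and 0.044 m and angle between the x axis of pale_top and the x axis of plate, either way round below 0.2 rad and contact force between pale_top and the fingers below 0.1 N and linear speed of pale_top below 0.03 m/s and y of pale_top in the frame of plate between -0.018 and 0.018 m and x of pale_top in the frame of plate between -0.022 and 0.022 m), for 0.2 s.
3. the reader, held by the fingers, points straight down at the middle of the label, steady (horizontal distance between reader and label below 0.018 m and z of reader in the frame of label between 0.03 and 0.13 m and angle between reader's own z axis and vertical below 0.2 rad and linear speed of reader below 0.04 m/s and angular speed of reader below 0.3 rad/s and contact force between reader and the fingers above 0.5 N), for 0.8 s.
At the end, for the whole second after the job is handed in: Cocoa bars flat on the pale pair, square to 0.2 rad, one each side of its middle at 18-52 mm, lengthwise within 18 mm; spare pale bar flat across both, along the pair to 0.2 rad, centred to 18 mm (22 lengthwise); pair moved < 20 mm; reader upright within 30 mm of pad centre; all released, at rest (all of step 2 and distance of each of base_a, base_b from where it was at the start of the episode below 0.02 m and horizontal distance between reader and pad below 0.03 m and z of reader in the frame of pad between 0.006 and 0.014 m and angle between reader's own z axis and vertical below 0.1 rad and linear speed of reader below 0.03 m/s and contact force between reader and the fingers below 0.1 N); the robot touches nothing.
It fails at once if a bystander (fruit bar, cup, spoon, pen, sample pot) is moved by more than 30 mm (distance of any of fruit, cup, spoon, pen, pot_0, pot_1, pot_2 from where it was at the start of the episode above 0.03 m).
It fails at once if a bar or the reader is dropped (moves faster than 0.6 m/s out of the fingers) ((contact force between cocoa_a and the fingers below 0.05 N and linear speed of cocoa_a above 0.6 m/s) or (contact force between cocoa_b and the fingers below 0.05 N and linear speed of cocoa_b above 0.6 m/s) or (contact force between pale_top and the fingers below 0.05 N and linear speed of pale_top above 0.6 m/s) or (contact force between reader and the fingers below 0.05 N and linear speed of reader above 0.6 m/s)).
It also fails if it takes over 72 s, if anything falls off the work surface, if the arm or the gripper's body presses on something with over 40 N, if the wrist force passes 120 N, or if a joint passes its speed limit or range.

ROBOT

A 6-joint arm with a two-finger parallel gripper is mounted at the origin on the work surface. World frame = base frame: x ahead of the robot, y to its left, z up, the work surface at z = 0. Lengths are in mm, angles in rad, forces in N, time in s.
With the tool pointing down it reaches from about 350 to 850 mm from the base axis. Payload 8.1 kg.
Tool frame: the origin (TCP) lies midway between the tips of the shut fingers; the grasp point (between the pads) lies 19 mm behind it; z points along the fingers, y is the line along which they close (so a half turn about z gives the same grasp; the last joint's range is limited). The gripper opens to 93 mm and grips with 3 to 60 N. Pads are 15 mm wide; open, the fingers measure 128 mm over their backs; the gripper's body (75 mm by 188 mm) begins 65 mm behind the grasp point.
Start: joints at [-1.428, 0.13, 1.488, -0, 1.523, -0.085], TCP at [135.521, -584.499, 183.335] pointing down, gripper open.
Joint ranges: [-2.96, 2.96], [-0.89, 2.26], [0.02, 2.5], [-1.34, 4.48], [0, 2.73], [-2.66, 2.66]. Speed limits (rad/s): [2.39, 2.39, 2.79, 3.14, 3.14, 3.14].

INTERFACE

Orientations are given as a rotation vector (axis times angle).
In Python, from cell import monitor, optics, close_job gives the robot as it stands.
- The arm moves only by the tool step_arm, never from a script. Its argument "motion" is text: rows parted by semicolons, each of 7 numbers parted by spaces: the turn, a rotation vector about the tool's x, y, z in rad, then the shift along the tool's x, y, z in mm, then the opening, from -1 (shut) to 1 (fully open). A call has 1 to 10 rows; each row shifts and turns the commanded pose from where the row before left it, along the tool's axes as they then stand; what a row does not reach is not made up. A row lasts 1/12 s, in which the tool goes at most 41.7 mm and 7.16 degrees, less where a joint would pass 70% of its speed; a pose out of reach is approached as far as the arm can. A call is refused whole if a number of a shift passes 41.7 or a number of a turn 0.125, either way. A call with a gripper value outside its range is refused whole. The fingers move at their own pace and stop on an object; the grip force is fixed at half the most. Time passes only in rows, so rows that do not move let the fingers close. It gives the time, the measured TCP pose, the force, the opening and the grip force at its end, in the units of the state.
- monitor.get_state(): the state, without advancing time (a new reading comes with each control period).
- optics.camera(name): name is "scene" or "top"; returns a dict with "frame" (480x640x3 uint8, red, green, blue), "fx", "fy", "cx", "cy" (pixels), "origin" and "attitude" of the camera in the world. Camera axes: x right, y down, z forward; pixel columns grow to the right and rows downward; lengths in mm; the calibration is good to about 2 mm. A picture is of the moment at which its call begins. There is no depth.
- close_job(): hands the job in; it is judged then, once.
The state is a dict: "clock": time; "qpos": joint angles; "dq": joint speeds; "joint_efforts": joint torques, N m; "position": TCP position; "tcp_rot": TCP orientation; "contact_force": force on the tool from outside, world axes, zero at the start; "torque": the same for the moment, N m; "grip_width": opening from 0.0 (shut) to 1.0 (fully open); "gripper_force": force on a finger pad.
Only numpy, scipy, OpenCV 4.12 (cv2) and the standard library are available. Lean on these libraries where they do the work, as an engineer would, in place of code of your own. Each camera call takes 0.05 s, during which the arm holds its last target. There are 200 camera calls.

## Working session

There is one attempt and no reset: what is moved stays moved. The work goes in short steps, Python scripts to look and compute and a tool call to move; the robot and the scene stay as the last step left them, time stands still between calls to the robot, and variables do not carry over. Pictures are saved under pics/ and viewed, at most 10 in all, crops included, and the job is handed in when it is done.

Besides the shell and the picture viewer there is one more tool, called after "Emit:" as name(argument=value, ...) on one line, values as JSON. step_arm: Moves the arm, as the interface text tells. Its arguments: {"type":"object","properties":{"motion":{"type":"string"}},"required":["motion"]}

```bash
mkdir -p pics; ls
python3 - <<'E'
from cell import monitor, optics
import cv2
print(monitor.get_state())
for n in ("scene","top"):
    c=optics.camera(n); cv2.imwrite(f"pics/{n}0.png",c["frame"][:,:,::-1])
    print(n,{k:v for k,v in c.items() if k!="frame"})
E
```

```text
pics
{'clock': 0.0, 'qpos': array([-1.42838922e+00,  1.31181759e-01,  1.48928576e+00, -5.70830250e-05,
        1.52299030e+00, -8.54223625e-02]), 'dq': array([-2.06196612e-03, -3.98745489e-04,  3.33078486e-04, -4.74704265e-04,
        3.83570710e-05,  3.67199229e-04]), 'joint_efforts': array([ 1.76870184e-03, -5.59840715e+01, -4.91752839e+01,  7.68477051e-02,
        3.52830521e-02, -1.37345683e-04]), 'position': array([ 135.41245823, -583.86125533,  182.27165185]), 'tcp_rot': array([-3.11937993e+00, -3.56892791e-01,  1.72885872e-04]), 'contact_force': array([ 0.14830386, -0.18132891, -0.37608717]), 'torque': array([ 0.01098157, -0.02973362, -0.02440653]), 'gripper_force': 0.0, 'grip_width': 0.9967877945042751}
scene {'fx': 561.3576117548702, 'fy': 561.3576117548702, 'cx': 320.9153773303778, 'cy': 237.9377894783831, 'origin': array([1166.16834118, -566.21277531, 1085.81336685]), 'attitude': array([-2.25410749, -0.9016887 ,  0.34613359])}
top {'fx': 606.5758480901321, 'fy': 606.5758480901321, 'cx': 316.8535564337914, 'cy': 235.15397298771535, 'origin': array([ 357.13211731,   69.70969583, 1722.50826455]), 'attitude': array([-2.13358491,  2.19066484, -0.09916086])}
```

View pics/top0.png

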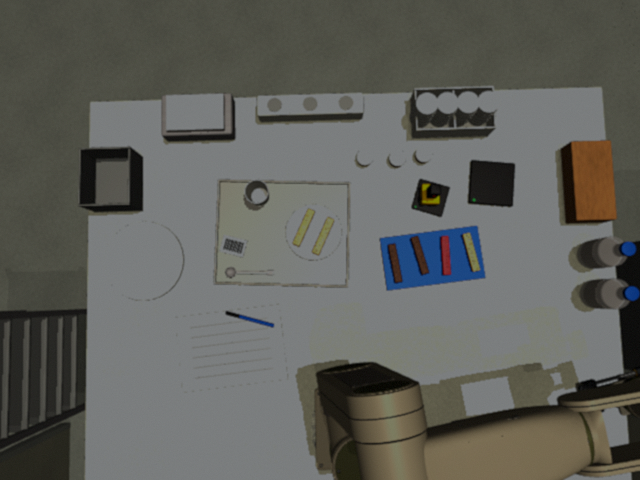

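View pics/scene0.png

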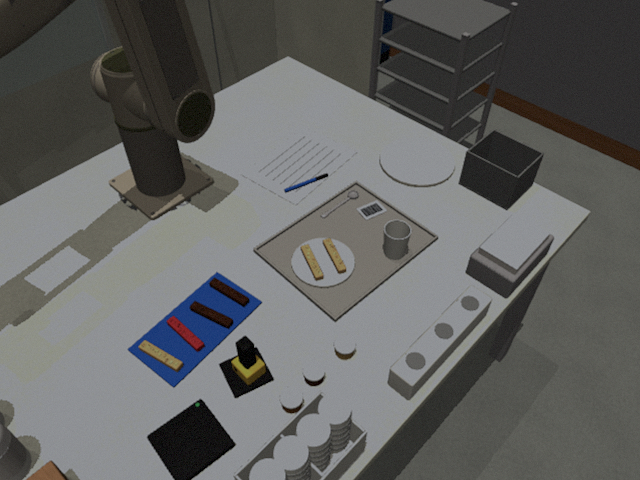

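The top view shows the tray at about (283,233), with the plate at (315,232), its bars at (304,228) and (323,236), and the label at (234,246). On the board are cocoa bars at (395,263) and (419,255), fruit at (446,255) and pale at (472,251). The reader stands on the small pad at (431,195). The larger pad at (492,183) and larger plate at (147,260) are decoys. Next I'll enlarge both views.

Run:
```python
import cv2,numpy as np
t=cv2.imread("pics/top0.png");s=cv2.imread("pics/scene0.png")
g=lambda im:np.clip(im.astype(float)*1.5,0,255).astype(np.uint8)
a=cv2.resize(g(t[165:300,205:500]),None,fx=2.7,fy=2.7,interpolation=cv2.INTER_CUBIC)
cv2.imwrite("pics/tc.png",a)
b=cv2.resize(g(s[175:405,120:440]),None,fx=2.5,fy=2.5,interpolation=cv2.INTER_CUBIC)
cv2.imwrite("pics/sc.png",b)
for n,p in dict(c1=(395,263),c2=(419,255),fr=(446,255),pale=(472,251),board=(407,265),ba=(304,228),bb=(323,236),plate=(313,232),tray=(270,260),grip=(433,191),head=(425,192),pad=(420,205),label=(225,243)).items(): print(n,t[p[1],p[0]])
```

```text
c1 [32 45 70]
c2 [28 41 68]
fr [ 39  37 121]
pale [ 79 118 119]
board [131  74  30]
ba [ 89 128 124]
bb [ 81 126 124]
plate [127 127 124]
tray [121 127 125]
grip [28 31 32]
head [ 0 60 85]
pad [12 12 14]
label [70 70 68]
```

View pics/tc.png

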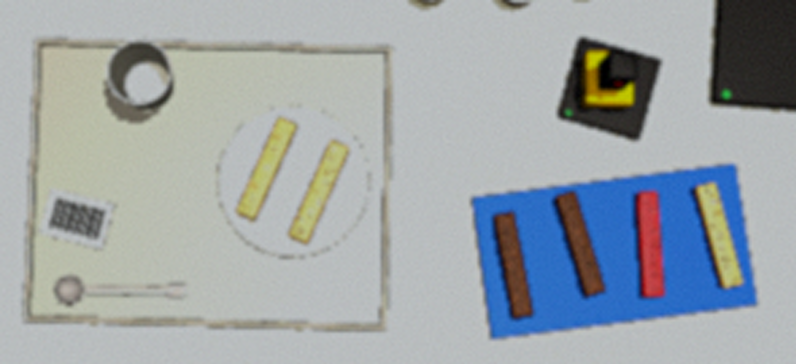

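View pics/sc.png

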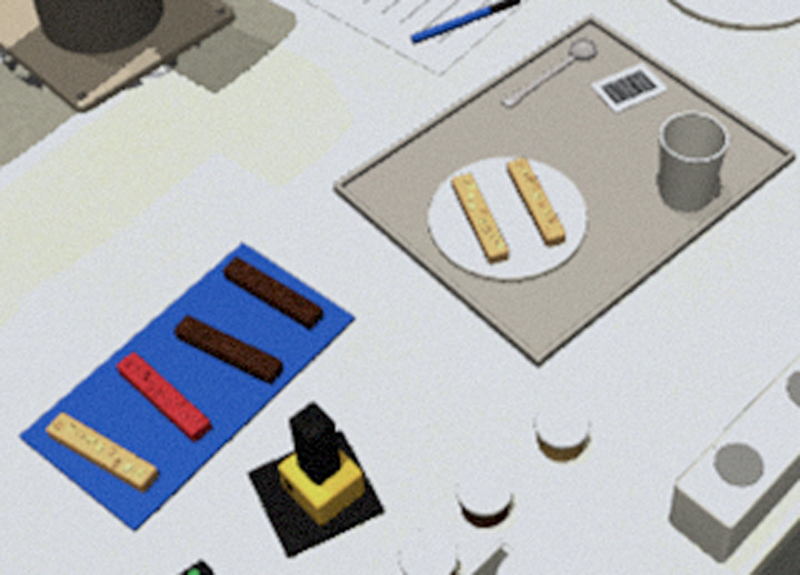

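The crops show every target clearly. The reader is yellow and black on the small pad, at (608,80) in the top crop. The label is at (80,218), and it's the stripes and card that are visible. I'll fit boxes to the colour masks in both views with z left free. The pad and label will come from picked corners.

```bash
cat > h.py <<'E'
import cv2,numpy as np
from scipy.spatial.transform import Rotation as R
from scipy.optimize import minimize,least_squares
from cell import optics
def proj(c,P):
    p=(np.atleast_2d(P)-c["origin"])@R.from_rotvec(c["attitude"]).as_matrix()
    return np.c_[c["fx"]*p[:,0]/p[:,2]+c["cx"],c["fy"]*p[:,1]/p[:,2]+c["cy"]]
def back(c,uv,z):
    d=R.from_rotvec(c["attitude"]).as_matrix()@[(uv[0]-c["cx"])/c["fx"],(uv[1]-c["cy"])/c["fy"],1]
    return c["origin"]+d*(z-c["origin"][2])/d[2]
def box(q,dx,dy,z0,z1):
    x,y,z,a=q; g=np.array([[i*dx/2,j*dy/2,k] for i in(-1,1) for j in(-1,1) for k in(z0,z1)])
    return g@R.from_euler("z",a).as_matrix().T+[x,y,z]
S=6
def render(c,q,boxes,roi):
    x0,y0,w,h=roi; im=np.zeros((h*S,w*S),np.uint8)
    for (b,val) in boxes:
        p=(proj(c,box(q,*b))+.5-[x0,y0])*S
        cv2.fillConvexPoly(im,cv2.convexHull(np.round(p*16).astype(np.int32)),val,shift=4)
    return cv2.resize(im.astype(np.float32),(w,h),interpolation=cv2.INTER_AREA)
def fit(cams,maskf,q0,boxes,pad=14,only=None):
    D=[]
    for c in cams:
        p=np.vstack([proj(c,box(q0,*b)) for b,_ in boxes]); lo=p.min(0).astype(int)-pad; hi=p.max(0).astype(int)+pad
        m=maskf(c["frame"][lo[1]:hi[1],lo[0]:hi[0]])
        n,l,st,_=cv2.connectedComponentsWithStats((m>.5).astype(np.uint8))
        if n<2: print("nomask");return None
        k=1+st[1:,4].argmax(); m=m*cv2.dilate((l==k).astype(np.uint8),np.ones((3,3)))
        D.append((c,m.astype(np.float32),(*lo,*(hi-lo))))
    f=lambda q:sum(((render(c,q,boxes,r)-m)**2).sum()/m.sum() for c,m,r in D)
    best=None
    q0=np.array(q0,float)
    for da in(0,.12,-.12):
        s=np.array([q0+[0,0,0,da]]+[q0+[0,0,0,da]+d for d in np.diag([8,8,8,.1])])
        r=minimize(f,q0,method="Nelder-Mead",options=dict(initial_simplex=s,xatol=.05,fatol=1e-5,maxiter=500))
        if best is None or r.fun<best.fun: best=r
    return best.x,best.fun
def hsv(im): return cv2.cvtColor(np.clip(im.astype(float)*1.5,0,255).astype(np.uint8),cv2.COLOR_RGB2HSV).astype(float)
soft=lambda v,t,w:np.clip((v-t)/w+.5,0,1)
def rg(im): im=im.astype(float); return im[...,0],im[...,1],im[...,2]
def cocoa(im): r,g,b=rg(im); return soft(r-b,-20,90) * (b<110)*(b<g+45)     # against blue
def pale(im): r,g,b=rg(im); return soft(r-b,18,30)*(g>.7*r)
def palb(im): r,g,b=rg(im); return soft(r-b,-30,120)*(g>.7*r)
def yellow(im): r,g,b=rg(im); return soft(np.minimum(r,g)-b,28,30)
BAR=[((110,22,0,16),1)]
READER=[((56,50,0,35),1),((30,28,35,110),0)]
E
python3 - <<'E'
from h import *
T=optics.camera("top");C=optics.camera("scene");cams=[T,C]
g=lambda uv,z:back(T,uv,z)
for n,uv,mf,z in [("c1",(395,263),cocoa,6),("c2",(419,255),cocoa,6),("pale",(472,251),palb,6),("ba",(304,228),pale,12),("bb",(323,236),pale,12)]:
    p=g(uv,z+16); a0={"ba":-.4,"bb":-.4}.get(n,.2)
    for cc in (cams,[T]):
        r=fit(cc,mf,[p[0],p[1],z,a0],BAR); print(n,len(cc),np.round(r[0],2),round(r[1],3))
p=g((428,195),20)
r=fit(cams,yellow,[p[0],p[1],10,-.1],READER); print("reader",np.round(r[0],2),r[1]); print("alt",fit(cams,yellow,[p[0],p[1],10,1.4],READER))
picks=dict(pad=([(581,38),(660,62),(639,140),(559,116)],[(250,473),(345,432),(383,512),(290,556)]),
 label=([(52,190),(116,208),(102,249),(44,232)],[(592,84),(642,66),(666,88),(610,112)]))
t=lambda l:np.array(l)/2.7+[205,165]-.5+.5/2.7; s=lambda l:np.array(l)/2.5+[120,175]-.5+.2
for n,(a,b) in picks.items():
    z={"pad":10,"label":6}[n]
    print(n,"top",np.mean([g(u,z) for u in t(a)],0).round(1),"scene",np.mean([back(C,u,z) for u in s(b)],0).round(1))
    P=[g(u,z) for u in t(a)]; print("  sides",[np.linalg.norm(P[i]-P[i-1]).round(1) for i in range(4)],"yaw",[round(np.arctan2(*(P[i]-P[i-1])[1::-1]),2) for i in range(4)])
    f=lambda X:np.r_[proj(T,X)[0]-t(a).mean(0),proj(C,X)[0]-s(b).mean(0)]
    q=least_squares(f,P[0]); print("  tri",q.x.round(1),"res",q.fun.round(2))
# plate centre and ellipse picks
a=[(216,182),(372,184),(290,258)];print("plate", [g(u,12).round(1) for u in t(a)])
E
```

```text
c1 2 [ 4.5171e+02 -1.2761e+02  7.0200e+00  1.5000e-01] 0.263
c1 1 [ 4.5126e+02 -1.2828e+02  4.0600e+00  1.6000e-01] 0.068
c2 2 [ 4.7174e+02 -1.9799e+02  7.9700e+00  2.5000e-01] 0.259
c2 1 [ 4.7225e+02 -1.9851e+02  2.8100e+00  2.6000e-01] 0.077
pale 2 [ 416.59 -182.34   32.87   -2.37] 1.398
pale 1 [ 481.63 -443.95  -39.98    1.51] 0.652
ba 2 [ 5.589e+02  1.261e+02  1.406e+01 -4.600e-01] 0.132
ba 1 [ 5.5859e+02  1.2634e+02  1.4070e+01 -4.5000e-01] 0.005
bb 2 [ 5.3354e+02  7.2250e+01  1.3140e+01 -4.5000e-01] 0.124
bb 1 [ 5.3324e+02  7.2020e+01  1.2620e+01 -4.5000e-01] 0.005
reader [ 6.4285e+02 -2.3299e+02  1.9370e+01 -9.0000e-02] 0.2883710265159607
alt (array([ 642.60304293, -233.55635744,   16.61333576,    1.37803363]), np.float64(0.5298325419425964))
pad top [ 634.6 -238.3   10. ] scene [ 640.7 -237.    10. ]
  sides [np.float64(87.0), np.float64(86.8), np.float64(86.5), np.float64(87.4)] yaw [np.float64(-0.31), np.float64(-1.9), np.float64(2.84), np.float64(1.25)]
  tri [ 637.3 -237.1    3.6] res [-0.84 -0.58 -0.76  0.07]
label top [511.5 325.5   6. ] scene [512.4 326.9   6. ]
  sides [np.float64(45.1), np.float64(70.6), np.float64(45.6), np.float64(64.0)] yaw [np.float64(-0.2), np.float64(-1.87), np.float64(2.8), np.float64(1.26)]
  tri [512.  326.1   5.9] res [-0.2  -0.19 -0.26  0.04]
plate [array([546.8, 179.3,  12. ]), array([540.3,  15.5,  12. ]), array([464.8, 103.5,  12. ])]
```

```bash
cat >> h.py <<'E'
def pale(im): r,g,b=rg(im); return soft((r-b)/(r+g+b+30),.05,.07)*(g>.7*r)
def palb(im): r,g,b=rg(im); return soft((r-b)/(r+g+b+30),-.07,.3)*(g>.65*r)*(r+g+b>60)
def cocoa(im): r,g,b=rg(im); return soft((b-r)/(r+g+b+30),.12,-.25)*(r<110)
def yellow(im): r,g,b=rg(im); return soft((np.minimum(r,g)-b)/(r+g+b+30),.1,.1)
def overlay(c,items,roi,f):
    x0,y0,w,h=roi; im=cv2.resize(np.clip(c["frame"][y0:y0+h,x0:x0+w].astype(float)*1.5,0,255).astype(np.uint8)[:,:,::-1],None,fx=f,fy=f,interpolation=cv2.INTER_CUBIC)
    for q,bs in items:
        for b,_ in bs:
            p=(proj(c,box(q,*b))+.5-[x0,y0])*f
            cv2.polylines(im,[cv2.convexHull(p.astype(np.float32)).astype(int)],1,(0,255,0),1)
    return im
E
python3 - <<'E'
from h import *
T=optics.camera("top");C=optics.camera("scene");cams=[T,C]
it=[]
for n,q0,mf in [("c1",(451.5,-128,6,.15),cocoa),("c2",(472,-198,6,.25),cocoa),("pale",(*back(T,(472,251),22)[:2],6,.25),palb),("ba",(558.6,126.2,12,-.45),pale),("bb",(533.3,72.1,12,-.45),pale)]:
    for cc in (cams,[T],[C]):
        r=fit(cc,mf,q0,BAR); print(n,len(cc),np.round(r[0],2),round(r[1],3))
        if len(cc)==2: it.append((r[0],BAR))
for cc in (cams,[T],[C]):
    r=fit(cc,yellow,[640,-237,10,-.25],READER); print("reader",np.round(r[0],2),r[1])
    if len(cc)==2: it.append((r[0],READER))
a=overlay(T,it,(370,165,130,135),4); b=overlay(C,it,(130,265,150,135),4)
cv2.imwrite("pics/ov.png",cv2.resize(np.hstack([a,b[:540]]),(800,386)))
E
```

```text
c1 2 [ 4.5124e+02 -1.2792e+02  7.4300e+00  1.3000e-01] 0.336
c1 1 [ 4.5209e+02 -1.2981e+02 -5.3900e+00  1.6000e-01] 0.085
c1 1 [ 4.5076e+02 -1.2679e+02  4.1100e+00  1.2000e-01] 0.221
c2 2 [ 4.7194e+02 -1.9850e+02  6.5200e+00  2.4000e-01] 0.334
c2 1 [ 4.7371e+02 -2.0145e+02 -1.0920e+01  2.6000e-01] 0.097
c2 1 [ 4.5767e+02 -1.8727e+02 -1.7060e+01  2.5000e-01] 0.173
pale 2 [ 453.25 -202.22   40.21   -2.42] 1.38
pale 1 [ 4.8087e+02 -3.6679e+02  1.0971e+02 -5.0000e-02] 0.492
pale 1 [ 4.5742e+02 -2.1869e+02  9.4670e+01 -3.9000e-01] 0.688
ba 2 [ 5.5848e+02  1.2651e+02  1.3440e+01 -4.6000e-01] 0.127
ba 1 [ 5.5814e+02  1.2618e+02  1.7810e+01 -4.5000e-01] 0.006
ba 1 [ 5.5638e+02  1.2902e+02  9.9600e+00 -4.7000e-01] 0.109
bb 2 [ 5.3326e+02  7.2190e+01  1.3580e+01 -4.5000e-01] 0.126
bb 1 [ 5.3306e+02  7.2070e+01  1.4310e+01 -4.4000e-01] 0.008
bb 1 [ 5.3124e+02  7.4710e+01  9.9100e+00 -4.6000e-01] 0.105
reader [ 6.4260e+02 -2.3261e+02  1.5990e+01 -6.0000e-02] 0.2828439176082611
reader [ 6.4288e+02 -2.3364e+02  1.1620e+01 -4.0000e-02] 0.16467294096946716
reader [ 6.3805e+02 -2.2878e+02  4.9100e+00 -7.0000e-02] 0.09904929995536804
```

View pics/ov.png

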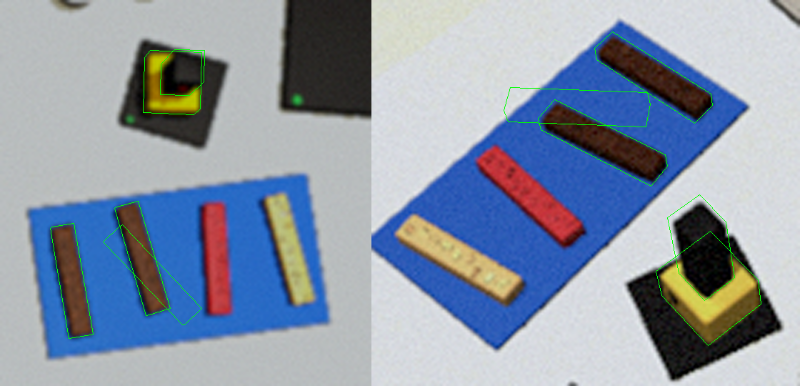

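The cocoa fits line up well. The pale mask leaked into the table, and the reader's grip is slimmer than the box I modelled. I'll redo those two and compute the first move.

```bash
cat >> h.py <<'E'
from cell import monitor
def go(x,y,z,psi):
    s=monitor.get_state(); M=R.from_rotvec(s["tcp_rot"]).as_matrix()
    d=M.T@(np.array([x,y,z])-s["position"]); p=np.arctan2(M[1,0],M[0,0])
    T=np.column_stack([[np.cos(psi),np.sin(psi),0],[np.sin(psi),-np.cos(psi),0],[0,0,-1]])
    print("t%.2f"%s["clock"],"pos",s["position"].round(1),"psi %.3f"%p,"| tool shift",d.round(1),"turn",R.from_matrix(M.T@T).as_rotvec().round(3),"F",s["contact_force"].round(1),"w %.3f gf %.1f"%(s["grip_width"],s["gripper_force"]))
E
python3 - <<'E'
from h import *
T=optics.camera("top");C=optics.camera("scene");cams=[T,C]
def pm(im): r,g,b=rg(im); return soft((r-b)/(r+g+b+30),.05,.1)*(g>.65*r)
q0=(*back(T,(472,251),22)[:2],6,.25)
for cc in (cams,[T],[C]):
    r=fit(cc,pm,q0,BAR,pad=8); print("pale",np.round(r[0],2),round(r[1],3))
GR=[((56,50,0,35),1),((30,28,35,104),0)]
for z in (10,):
  for cc in (cams,[T],[C]):
    import h
    lo=h.minimize
    D=fit(cc,yellow,[640,-235,z,-.05],GR); print("reader",np.round(D[0],2),round(D[1],3))
go(451.4,-128,120,.14)
E
```

```text
pale [ 4.7703e+02 -3.4213e+02  7.3100e+00  2.0000e-01] 0.317
pale [ 4.7689e+02 -3.4367e+02  1.8800e+00  2.4000e-01] 0.141
pale [ 4.7462e+02 -3.3964e+02  8.3000e-01  2.2000e-01] 0.154
reader [ 6.4261e+02 -2.3239e+02  1.6280e+01 -5.0000e-02] 0.268
reader [ 6.4306e+02 -2.3330e+02  1.4010e+01 -4.0000e-02] 0.155
reader [ 6.3994e+02 -2.2993e+02  9.7800e+00 -9.0000e-02] 0.097
t0.40 pos [ 135.5 -584.4  183.2] psi 0.228 | tool shift [ 410.8 -373.3   63.3] turn [-0.    -0.     0.088] F [-0.   0.4 -1. ] w 0.999 gf 0.0
```

Emit:
step_arm(motion="0 0 0 20 -18 2 0.08; 0 0 0 24 -22 3 0.08; 0 0 0 24 -22 3 0.08; 0 0 0 24 -22 3 0.08; 0 0 0 24 -22 3 0.08; 0 0 0 24 -22 3 0.08; 0 0 0 24 -22 3 0.08; 0 0 0 24 -22 3 0.08; 0 0 0 24 -22 3 0.08; 0 0 0 24 -22 3 0.08")

```text
clock: 1.23
position: [317.3, -319.5, 154.4]
tcp_rot: [3.121, 0.357, 0.001]
contact_force: [0.3, -0.8, 0.7]
grip_width: 0.538
gripper_force: 0.0
```

Emit:
step_arm(motion="0 0 0 24 -22 4 0.08; 0 0 0 24 -22 4 0.08; 0 0 0 24 -22 4 0.08; 0 0 0 24 -22 4 0.08; 0 0 0 24 -22 4 0.08; 0 0 0 24 -22 4 0.08; 0 0 0 24 -22 4 0.08; 0 0 0.04 7 -7 2 0.08; 0 0 0.048 0 0 2 0.08; 0 0 0 0 0 2 0.08")

```text
clock: 2.07
position: [451.2, -123.5, 120.2]
tcp_rot: [-3.134, -0.219, -0.0]
contact_force: [0.3, 0.1, 0.1]
grip_width: 0.538
gripper_force: 0.0
```

```bash
python3 -c "
from h import *
go(451.4,-128,10,.14)"
```

```text
t2.07 pos [ 451.2 -123.5  120.2] psi 0.140 | tool shift [ -0.4   4.5 110.2] turn [-0. -0. -0.] F [0.3 0.1 0.1] w 0.538 gf 0.0
```

Emit:
step_arm(motion="0 0 0 0 4.5 15 0.08; 0 0 0 0 0 22 0.08; 0 0 0 0 0 22 0.08; 0 0 0 0 0 20 0.08; 0 0 0 0 0 15 0.08; 0 0 0 0 0 10 0.08; 0 0 0 0 0 5 0.08; 0 0 0 0 0 1 0.08; 0 0 0 0 0 0 0.08")

```text
clock: 2.82
position: [451.7, -129.2, 10.8]
tcp_rot: [3.134, 0.219, 0.001]
contact_force: [-0.7, 0.3, 0.3]
grip_width: 0.542
gripper_force: 0.0
```

Emit:
step_arm(motion="0 0 0 0 0 0 -1; 0 0 0 0 0 0 -1; 0 0 0 0 0 0 -1; 0 0 0 0 0 0 -1; 0 0 0 0 0 0 -1; 0 0 0 0 0 0 -1")

```text
clock: 3.32
position: [451.5, -128.9, 10.5]
tcp_rot: [3.134, 0.22, 0.0]
contact_force: [-0.5, 0.2, -0.4]
grip_width: 0.159
gripper_force: 0.0
```

Run:
```python
from h import *
C=optics.camera("scene");T=optics.camera("top")
go(451.4,-128,10,.14)
f=lambda c,r,k:cv2.resize(np.clip(c["frame"][r[1]:r[1]+r[3],r[0]:r[0]+r[2]].astype(float)*1.7,0,255).astype(np.uint8)[:,:,::-1],None,fx=k,fy=k,interpolation=cv2.INTER_CUBIC)
cv2.imwrite("pics/g1.png",np.hstack([f(C,(170,230,110,110),3.6),f(T,(350,210,110,110),3.6)]))
```

```text
t3.42 pos [ 451.4 -128.9   10.4] psi 0.140 | tool shift [ 0.1 -0.9  0.4] turn [ 0. -0. -0.] F [-0.7  0.4  0.3] w 0.072 gf 0.0
```

View pics/g1.png

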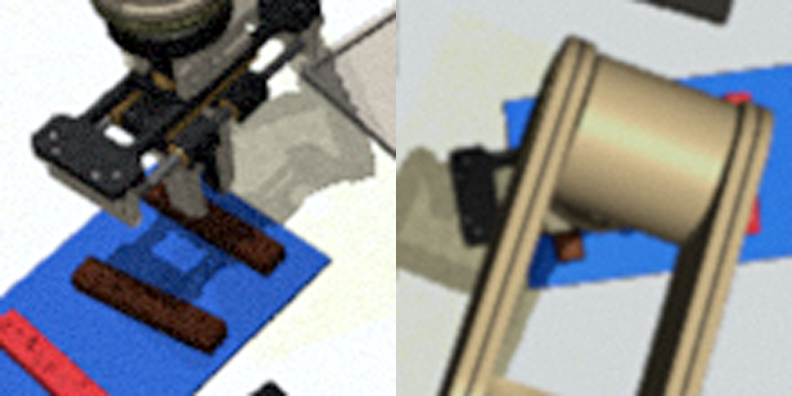

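Run:
```python
from h import *
C=optics.camera("scene")
for z in (10,22,30,40,60): print(z,((proj(C,[451.4,-128.9,z])[0]+.5-[170,230])*3.6).round(0))
for q in [(451.4,-128,6,.14)]: print(((proj(C,box(q,110,22,0,16))+.5-[170,230])*3.6).round(0))
u=np.array([203,215])/3.6+[170,230]-.5
for z in(10,22,30,40): print(z,back(C,u,z).round(1))
go(451.4,-128,10,.14)
im=C["frame"][240:320,180:270]; cv2.imwrite("pics/g2.png",cv2.resize(np.clip(im[:,:,::-1].astype(float)*2.2,0,255).astype(np.uint8),None,fx=8,fy=7,interpolation=cv2.INTER_CUBIC))
```

```text
10 [211. 228.]
22 [209. 217.]
30 [207. 210.]
40 [205. 201.]
60 [202. 182.]
[[140. 204.]
 [137. 189.]
 [163. 183.]
 [159. 168.]
 [265. 282.]
 [262. 267.]
 [287. 260.]
 [284. 245.]]
10 [ 439.  -125.3   10. ]
22 [ 447.2 -130.2   22. ]
30 [ 452.6 -133.5   30. ]
40 [ 459.3 -137.6   40. ]
t3.47 pos [ 451.4 -128.8   10.4] psi 0.140 | tool shift [ 0.1 -0.8  0.4] turn [-0.  0. -0.] F [-0.1 -0.8  0.6] w 0.036 gf 0.0
```

View pics/g2.png

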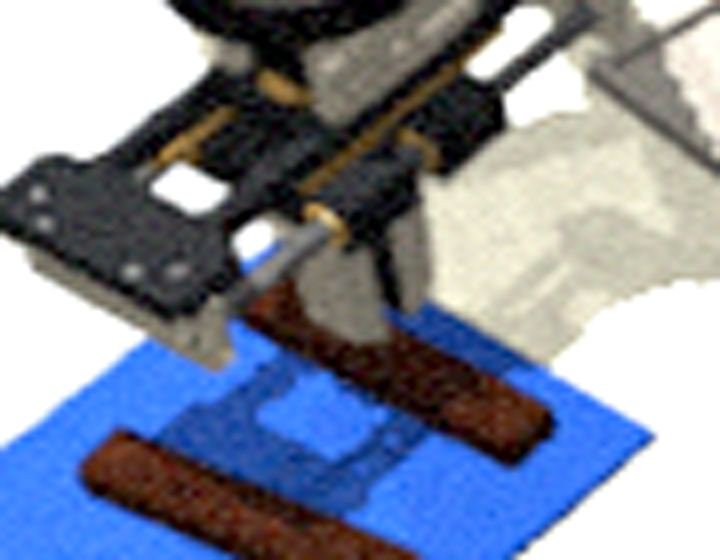

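The fingers shut fully without gripping. Their visible tips are just above the bar, about 20 mm above where the reported TCP puts them. I'll open and feel my way down, watching the force.

Emit:
step_arm(motion="0 0 0 0 0 0 0.08; 0 0 0 0 0 0 0.08; 0 0 0 0 0 0 0.08; 0 0 0 0 0 0 0.08; 0 0 0 0 0 0 0.08; 0 0 0 0 0 0 0.08; 0 0 0 0 0 0 0.08; 0 0 0 0 0 0 0.08")

```text
clock: 4.13
position: [451.4, -128.9, 10.4]
tcp_rot: [3.134, 0.219, 0.0]
contact_force: [-0.5, 0.2, 0.5]
grip_width: 0.525
gripper_force: 0.0
```

Emit:
step_arm(motion="0 0 0 0 0 2 0.08; 0 0 0 0 0 1 0.08; 0 0 0 0 0 1 0.08; 0 0 0 0 0 1 0.08; 0 0 0 0 0 1 0.08; 0 0 0 0 0 0 0.08")

```text
clock: 4.63
position: [451.2, -128.8, 4.0]
tcp_rot: [-3.134, -0.219, 0.001]
contact_force: [0.8, 0.6, 0.5]
grip_width: 0.538
gripper_force: 0.0
```

Emit:
step_arm(motion="0 0 0 0 0 1 0.08; 0 0 0 0 0 1 0.08; 0 0 0 0 0 1 0.08; 0 0 0 0 0 1 0.08; 0 0 0 0 0 1 0.08; 0 0 0 0 0 0 0.08")

```text
clock: 5.13
position: [451.2, -128.8, -0.9]
tcp_rot: [-3.134, -0.219, 0.001]
contact_force: [0.1, 0.1, -0.1]
grip_width: 0.543
gripper_force: 0.0
```

Emit:
step_arm(motion="0 0 0 0 0 1 0.08; 0 0 0 0 0 1 0.08; 0 0 0 0 0 1 0.08; 0 0 0 0 0 1 0.08; 0 0 0 0 0 0 0.08")

```text
clock: 5.55
position: [451.2, -128.8, -4.9]
tcp_rot: [-3.134, -0.219, 0.001]
contact_force: [-0.5, 1.3, 0.4]
grip_width: 0.543
gripper_force: 0.0
```

Emit:
step_arm(motion="0 0 0 0 0 1 0.08; 0 0 0 0 0 1 0.08; 0 0 0 0 0 1 0.08; 0 0 0 0 0 0 0.08")

```text
clock: 5.88
position: [451.2, -128.8, -7.9]
tcp_rot: [-3.134, -0.219, 0.0]
contact_force: [0.2, 0.0, -0.1]
grip_width: 0.542
gripper_force: 0.0
```

Emit:
step_arm(motion="0 0 0 0 0 1 0.08; 0 0 0 0 0 1 0.08; 0 0 0 0 0 0 0.08")

```text
clock: 6.13
position: [451.3, -128.8, -9.9]
tcp_rot: [-3.134, -0.219, 0.0]
contact_force: [0.2, 0.2, 0.1]
grip_width: 0.537
gripper_force: 0.0
```

Run:
```python
from h import *
C=optics.camera("scene")
go(451.4,-128,10,.14)
im=C["frame"][240:320,180:270]; cv2.imwrite("pics/g3.png",cv2.resize(np.clip(im[:,:,::-1].astype(float)*2.2,0,255).astype(np.uint8),None,fx=8,fy=7,interpolation=cv2.INTER_CUBIC))
```

```text
t6.18 pos [ 451.3 -128.8   -9.8] psi 0.140 | tool shift [  0.3  -0.8 -19.8] turn [-0.  0. -0.] F [-0.  -0.6 -0.2] w 0.538 gf 0.0
```

View pics/g3.png

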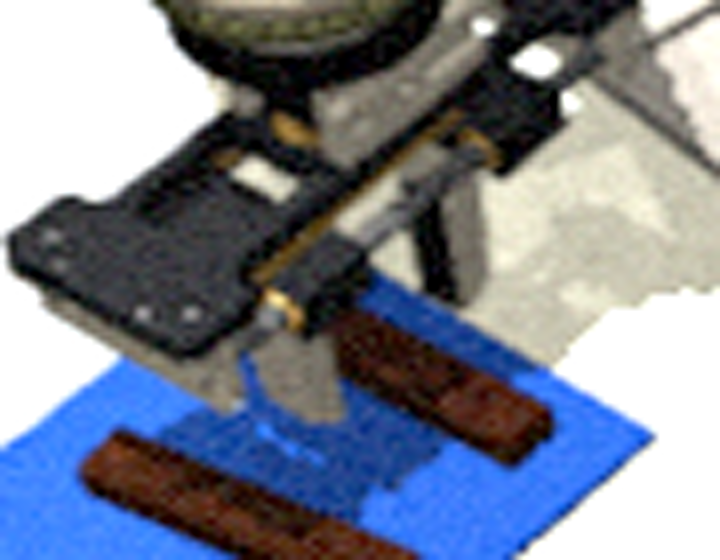

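The tips now straddle the bar a few millimetres above the board, so I'll close.

Emit:
step_arm(motion="0 0 0 0 0 0 -1; 0 0 0 0 0 0 -1; 0 0 0 0 0 0 -1; 0 0 0 0 0 0 -1; 0 0 0 0 0 0 -1; 0 0 0 0 0 0 -1; 0 0 0 0 0 0 -1")

```text
clock: 6.77
position: [451.4, -128.9, -9.7]
tcp_rot: [3.134, 0.219, 0.0]
contact_force: [-0.0, -0.7, 0.3]
grip_width: 0.086
gripper_force: 0.0
```

Run:
```python
from h import *
C=optics.camera("scene")
go(451.4,-128,10,.14)
for n,(a,b) in dict(near_right=(343,418),near_left=(285,415),far_right=(485,285)).items():
  u=np.array([180+a/8-.5,240+b/7-.5]); print(n,[(z,back(C,u,z)[:2].round(0)) for z in(6,15,22,30,40)])
im=C["frame"][240:320,180:270]; cv2.imwrite("pics/g4.png",cv2.resize(np.clip(im[:,:,::-1].astype(float)*2.2,0,255).astype(np.uint8),None,fx=8,fy=7,interpolation=cv2.INTER_CUBIC))
```

```text
t6.82 pos [ 451.4 -128.9   -9.7] psi 0.140 | tool shift [  0.1  -0.9 -19.7] turn [-0. -0. -0.] F [-0.4 -0.8 -0.1] w 0.042 gf 0.0
near_right [(6, array([ 453., -149.])), (15, array([ 459., -152.])), (22, array([ 464., -155.])), (30, array([ 469., -158.])), (40, array([ 476., -162.]))]
near_left [(6, array([ 440., -160.])), (15, array([ 446., -163.])), (22, array([ 451., -166.])), (30, array([ 456., -169.])), (40, array([ 463., -172.]))]
far_right [(6, array([440., -82.])), (15, array([446., -86.])), (22, array([451., -89.])), (30, array([456., -93.])), (40, array([463., -97.]))]
```

View pics/g4.png

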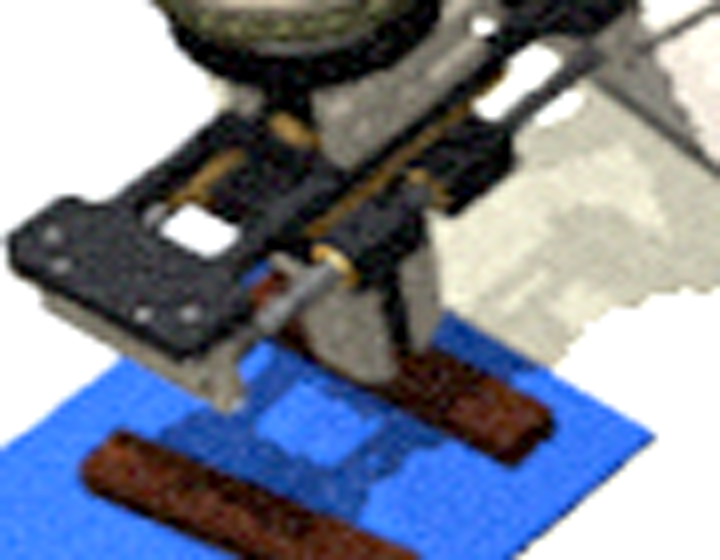

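The fingers still close above the bar, and the pixel check puts the tips about 30 mm above the reported TCP. I'll open and go down until they touch the board, to calibrate the tip height.

Emit:
step_arm(motion="0 0 0 0 0 0 0.08; 0 0 0 0 0 0 0.08; 0 0 0 0 0 0 0.08; 0 0 0 0 0 0 0.08; 0 0 0 0 0 0 0.08; 0 0 0 0 0 0 0.08; 0 0 0 0 0 0 0.08; 0 0 0 0 0 2 0.08; 0 0 0 0 0 2 0.08; 0 0 0 0 0 1 0.08")

```text
clock: 7.65
position: [451.2, -128.8, -15.1]
tcp_rot: [-3.134, -0.219, 0.001]
contact_force: [-0.1, 0.3, 0.1]
grip_width: 0.542
gripper_force: 0.0
```

Emit:
step_arm(motion="0 0 0 0 0 1 0.08; 0 0 0 0 0 1 0.08; 0 0 0 0 0 1 0.08; 0 0 0 0 0 0 0.08")

```text
clock: 7.98
position: [451.2, -128.8, -17.9]
tcp_rot: [-3.134, -0.219, 0.0]
contact_force: [-0.1, 0.2, -0.0]
grip_width: 0.54
gripper_force: 0.0
```

Emit:
step_arm(motion="0 0 0 0 0 1 0.08; 0 0 0 0 0 1 0.08; 0 0 0 0 0 0 0.08")

```text
clock: 8.23
position: [451.3, -128.8, -19.9]
tcp_rot: [-3.134, -0.219, 0.0]
contact_force: [-0.1, 0.7, -0.3]
grip_width: 0.541
gripper_force: 0.0
```

Emit:
step_arm(motion="0 0 0 0 0 1 0.08; 0 0 0 0 0 1 0.08; 0 0 0 0 0 0 0.08")

```text
clock: 8.48
position: [451.3, -128.8, -21.9]
tcp_rot: [-3.134, -0.219, 0.0]
contact_force: [-1.1, -0.3, -0.1]
grip_width: 0.542
gripper_force: 0.0
```

Emit:
step_arm(motion="0 0 0 0 0 1 0.08; 0 0 0 0 0 1 0.08; 0 0 0 0 0 0 0.08")

```text
clock: 8.73
position: [451.3, -128.8, -23.9]
tcp_rot: [-3.134, -0.219, 0.0]
contact_force: [0.6, -0.2, 0.1]
grip_width: 0.541
gripper_force: 0.0
```

Emit:
step_arm(motion="0 0 0 0 0 0 -1; 0 0 0 0 0 0 -1; 0 0 0 0 0 0 -1; 0 0 0 0 0 0 -1; 0 0 0 0 0 0 -1; 0 0 0 0 0 0 -1")

```text
clock: 9.23
position: [451.4, -128.9, -23.6]
tcp_rot: [-3.134, -0.219, -0.0]
contact_force: [0.2, 0.0, 0.6]
grip_width: 0.229
gripper_force: 30.0
```

The bar is held: 21.3 mm wide at 30 N. Its underside sits at TCP z +29.6. Next I'll lift and carry it to the far spot on the plate.

Emit:
step_arm(motion="0 0 0 0 0 -3 -1; 0 0 0 0 0 -7 -1; 0 0 0 0 0 -10 -1; 0 0 0 0 0 -15 -1; 0 0 0 0 0 -15 -1; 0 0 0 0 0 -15 -1; 0 0 0 0 0 -15 -1; 0 0 0 0 0 -10 -1; 0 0 0 0 0 -5 -1; 0 0 0 0 0 0 -1")

```text
clock: 10.07
position: [452.6, -129.4, 73.2]
tcp_rot: [3.133, 0.219, 0.004]
contact_force: [-0.3, -0.6, -0.6]
grip_width: 0.231
gripper_force: 30.0
```

Emit:
step_arm(motion="0 0 0 8 -10 0 -1; 0 0 0 15 -20 0 -1; 0 0 0 18 -24 0 -1; 0 0 0 18 -24 0 -1; 0 0 0 18 -24 0 -1; 0 0 0 18 -24 0 -1; 0 0 0 18 -24 0 -1; 0 0 0 18 -22 0 -1; 0 0 0 12 -14 0 -1; 0 0 0 7 -10 0 -1")

```text
clock: 10.9
position: [572.6, 88.0, 70.1]
tcp_rot: [-3.133, -0.222, 0.002]
contact_force: [-0.4, 0.1, 0.1]
grip_width: 0.237
gripper_force: 30.0
```

Emit:
step_arm(motion="0 0 -0.076 0 0 0 -1; 0 0 -0.1 0 0 0 -1; 0 0 -0.1 0 0 0 -1; 0 0 -0.1 0 0 0 -1; 0 0 -0.1 0 0 0 -1; 0 0 -0.1 0 0 0 -1; 0 0 -0.1 0 0 0 -1; 0 0 -0.1 0 0 0 -1; 0 0 -0.1 0 0 0 -1; 0 0 -0.1 0 0 0 -1")

```text
clock: 11.73
position: [571.8, 85.6, 70.4]
tcp_rot: [-2.661, -1.669, 0.002]
contact_force: [-0.6, -0.6, -0.9]
grip_width: 0.233
gripper_force: 30.0
```

Run:
```python
from h import *
go(573.1,86.2,4,1.116)
C=optics.camera("scene");T=optics.camera("top")
for c in (C,T):
  m=cocoa(c["frame"])
  cv2.imwrite("pics/h%d.png"%(c is T),c["frame"][:,:,::-1])
s=monitor.get_state()["position"]
print(proj(T,s+[0,0,38]),proj(C,s+[0,0,38]))
```

```text
t11.73 pos [571.8  85.6  70.4] psi 1.120 | tool shift [ 1.2  1.  66.4] turn [-0.001  0.001  0.004] F [-0.6 -0.6 -0.9] w 0.233 gf 30.0
[[316.99887576 217.99147173]] [[326.86258866 242.95898454]]
```

Emit:
step_arm(motion="0 0 0 1 1 5 -1; 0 0 0 0 0 10 -1; 0 0 0 0 0 12 -1; 0 0 0 0 0 12 -1; 0 0 0 0 0 10 -1; 0 0 0 0 0 7 -1; 0 0 0 0 0 5 -1; 0 0 0 0 0 3 -1; 0 0 0 0 0 1.5 -1; 0 0 0 0 0 0 -1")

```text
clock: 12.67
position: [574.1, 86.6, 5.8]
tcp_rot: [2.665, 1.663, 0.0]
contact_force: [-0.1, -0.3, -0.3]
grip_width: 0.234
gripper_force: 30.0
```

Emit:
step_arm(motion="0 0 0 0 0 1 -1; 0 0 0 0 0 1 -1; 0 0 0 0 0 1 -1; 0 0 0 0 0 0 -1")

```text
clock: 13.0
position: [574.0, 86.6, 2.9]
tcp_rot: [2.665, 1.663, 0.0]
contact_force: [0.5, 0.2, -0.8]
grip_width: 0.234
gripper_force: 30.0
```

Emit:
step_arm(motion="0 0 0 0 0 1 -1; 0 0 0 0 0 0.5 -1; 0 0 0 0 0 0 -1; 0 0 0 0 0 0 -1")

```text
clock: 13.33
position: [573.9, 86.6, 1.3]
tcp_rot: [2.665, 1.663, -0.0]
contact_force: [-0.3, 0.2, -0.4]
grip_width: 0.237
gripper_force: 30.0
```

Emit:
step_arm(motion="0 0 0 0 0 1 -1; 0 0 0 0 0 0.5 -1; 0 0 0 0 0 0 -1; 0 0 0 0 0 0 -1")

```text
clock: 13.67
position: [573.9, 86.6, -0.2]
tcp_rot: [-2.665, -1.663, 0.0]
contact_force: [-0.1, -0.2, -0.9]
grip_width: 0.229
gripper_force: 30.0
```

Emit:
step_arm(motion="0 0 0 0 0 0.7 -1; 0 0 0 0 0 0.5 -1; 0 0 0 0 0 0 -1; 0 0 0 0 0 0 -1")

```text
clock: 14.0
position: [573.9, 86.6, -1.4]
tcp_rot: [-2.665, -1.663, 0.0]
contact_force: [0.1, -0.5, -0.4]
grip_width: 0.23
gripper_force: 30.0
```

Emit:
step_arm(motion="0 0 0 0 0 0.6 -1; 0 0 0 0 0 0 -1; 0 0 0 0 0 0 -1")

```text
clock: 14.25
position: [574.1, 86.6, -1.6]
tcp_rot: [2.665, 1.663, 0.0]
contact_force: [-2.1, -0.9, 4.3]
grip_width: 0.231
gripper_force: 30.0
```

Emit:
step_arm(motion="0 0 0 0 0 0.6 -1; 0 0 0 0 0 0 -1; 0 0 0 0 0 0 -1")

```text
clock: 14.5
position: [574.1, 86.6, -1.6]
tcp_rot: [2.665, 1.663, 0.0]
contact_force: [-4.6, -0.3, 10.0]
grip_width: 0.233
gripper_force: 30.0
```

Contact came at TCP -1.6, exactly as predicted. Releasing and rising.

Emit:
step_arm(motion="0 0 0 0 0 -0.7 -0.4; 0 0 0 0 0 0 -0.3; 0 0 0 0 0 0 -0.1; 0 0 0 0 0 0 0; 0 0 0 0 0 0 0; 0 0 0 0 0 0 0")

```text
clock: 15.0
position: [573.8, 86.6, -2.1]
tcp_rot: [-2.665, -1.663, 0.0]
contact_force: [0.3, -0.8, -0.1]
grip_width: 0.495
gripper_force: 0.0
```

Emit:
step_arm(motion="0 0 0 0 0 -5 0; 0 0 0 0 0 -10 0; 0 0 0 0 0 -15 0; 0 0 0 0 0 -18 0; 0 0 0 0 0 -15 0; 0 0 0 0 0 -10 0")

```text
clock: 15.5
position: [575.3, 86.7, 74.2]
tcp_rot: [2.664, 1.662, 0.004]
contact_force: [0.4, -0.9, -0.1]
grip_width: 0.499
gripper_force: 0.0
```

Run:
```python
from h import *
go(472,-198.3,-20,.25)
```

```text
t15.50 pos [575.3  86.7  74.2] psi 1.116 | tool shift [-301.5   32.2   93.8] turn [ 0.002 -0.003  0.866] F [ 0.4 -0.9 -0.1] w 0.499 gf 0.0
```

Emit:
step_arm(motion="0 0 0 -14 1 0 0.08; 0 0 0 -25 3 0 0.08; 0 0 0 -30 3 0 0.08; 0 0 0 -33 4 0 0.08; 0 0 0 -33 4 0 0.08; 0 0 0 -33 3 0 0.08; 0 0 0 -33 3 0 0.08; 0 0 0 -33 4 0 0.08; 0 0 0 -30 3 0 0.08; 0 0 0 -25 3 0 0.08")

```text
clock: 16.33
position: [472.6, -188.9, 70.4]
tcp_rot: [-2.665, -1.662, 0.002]
contact_force: [-0.5, -0.3, -0.7]
grip_width: 0.542
gripper_force: 0.0
```

Emit:
step_arm(motion="0 0 0.056 -12 1 0 0.08; 0 0 0.09 0 0 0 0.08; 0 0 0.09 0 0 0 0.08; 0 0 0.09 0 0 0 0.08; 0 0 0.09 0 0 0 0.08; 0 0 0.09 0 0 0 0.08; 0 0 0.09 0 0 0 0.08; 0 0 0.09 0 0 0 0.08; 0 0 0.09 0 0 0 0.08; 0 0 0.09 0 0 0 0.08")

```text
clock: 17.17
position: [469.1, -198.2, 70.3]
tcp_rot: [-3.118, -0.384, 0.002]
contact_force: [-0.7, -0.1, -0.7]
grip_width: 0.543
gripper_force: 0.0
```

```bash
cat >> h.py <<'E'
def blob(c,q,mf,pad=6):
    p=proj(c,box(q,110,22,0,16));lo=p.min(0).astype(int)-pad;hi=p.max(0).astype(int)+pad
    return mf(c["frame"][lo[1]:hi[1],lo[0]:hi[0]]),lo
def dark(im): r,g,b=rg(im); return soft(r+g+b,230,-120)*(r+g+b<300)
C0=np.array([546.1,99.2]);A0=-.455
def inplate(q):
    d=np.array(q[:2])-C0; c,s=np.cos(A0),np.sin(A0); print("  plate xy",round(d@[c,s],1),round(d@[-s,c],1),"z",round(q[2]-4,1),"rel yaw",round(q[3]-A0,3))
E
python3 - <<'E'
from h import *
go(472,-198.3,-20,.25)
C=optics.camera("scene");T=optics.camera("top")
for cc in ([T,C],[T],[C]):
    r=fit(cc,dark,(573,86,28,1.116),BAR,pad=8); print(np.round(r[0],2),round(r[1],3)); inplate(r[0])
for cc in ([T,C],[C]):
    r=fit(cc,cocoa,(472,-198,6,.25),BAR,pad=8); print("c2",np.round(r[0],2),round(r[1],3))
cv2.imwrite("pics/s1.png",C["frame"][:,:,::-1])
E
```

```text
t17.17 pos [ 469.1 -198.2   70.3] psi 0.245 | tool shift [ 2.9  0.9 90.3] turn [-0.001  0.001 -0.005] F [-0.7 -0.1 -0.7] w 0.543 gf 0.0
[574.97  85.    27.12   1.11] 0.213
  plate xy 32.2 -0.1 z 23.1 rel yaw 1.57
[574.7   84.73  27.62   1.12] 0.018
  plate xy 32.0 -0.4 z 23.6 rel yaw 1.573
[573.93  86.53  25.01   1.12] 0.189
  plate xy 30.6 0.8 z 21.0 rel yaw 1.574
c2 [ 4.6178e+02 -1.9080e+02 -9.9300e+00  2.0000e-01] 1.386
c2 [ 4.7063e+02 -1.9721e+02  7.6600e+00  2.0000e-01] 0.372
```

The first cocoa bar lies well: x +32, y 0, z 23, square. Next is the second cocoa bar.

Emit:
step_arm(motion="0 0 -0.005 3 1 10 0.08; 0 0 0 0 0 15 0.08; 0 0 0 0 0 18 0.08; 0 0 0 0 0 15 0.08; 0 0 0 0 0 14 0.08; 0 0 0 0 0 10 0.08; 0 0 0 0 0 7 0.08; 0 0 0 0 0 4 0.08; 0 0 0 0 0 1 0.08; 0 0 0 0 0 0 0.08")

```text
clock: 18.1
position: [473.7, -198.2, -22.8]
tcp_rot: [3.116, 0.4, 0.0]
contact_force: [0.0, -0.7, 1.0]
grip_width: 0.538
gripper_force: 0.0
```

Emit:
step_arm(motion="0 0 0 0 0 0 -1; 0 0 0 0 0 0 -1; 0 0 0 0 0 0 -1; 0 0 0 0 0 0 -1; 0 0 0 0 0 0 -1; 0 0 0 0 0 0 -1")

```text
clock: 18.6
position: [473.8, -198.2, -22.5]
tcp_rot: [3.116, 0.399, 0.001]
contact_force: [-0.4, -0.0, 1.9]
grip_width: 0.233
gripper_force: 30.0
```

Emit:
step_arm(motion="0 0 0 0 0 -3 -1; 0 0 0 0 0 -8 -1; 0 0 0 0 0 -14 -1; 0 0 0 0 0 -18 -1; 0 0 0 0 0 -18 -1; 0 0 0 0 0 -15 -1; 0 0 0 0 0 -10 -1; 0 0 0 0 0 -6 -1; 0 0 0 3 -8 -2 -1; 0 0 0 6 -14 0 -1")

```text
clock: 19.43
position: [476.7, -175.0, 71.4]
tcp_rot: [3.116, 0.396, 0.001]
contact_force: [0.7, -0.6, -0.4]
grip_width: 0.236
gripper_force: 30.0
```

Emit:
step_arm(motion="0 0 0 10 -24 0 -1; 0 0 0 12 -28 0 -1; 0 0 0 12 -28 0 -1; 0 0 0 12 -28 0 -1; 0 0 0 12 -28 0 -1; 0 0 0 12 -28 0 -1; 0 0 0 12 -28 0 -1; 0 0 0 12 -28 0 -1; 0 0 0 11 -26 0 -1; 0 0 0 9 -22 0 -1")

```text
clock: 20.27
position: [518.4, 116.1, 70.0]
tcp_rot: [-3.115, -0.4, 0.003]
contact_force: [0.1, 0.5, 0.3]
grip_width: 0.233
gripper_force: 30.0
```

Emit:
step_arm(motion="0 0 -0.061 0 0 0 -1; 0 0 -0.1 0 0 0 -1; 0 0 -0.1 0 0 0 -1; 0 0 -0.1 0 0 0 -1; 0 0 -0.1 0 0 0 -1; 0 0 -0.1 0 0 0 -1; 0 0 -0.1 0 0 0 -1; 0 0 -0.1 0 0 0 -1; 0 0 -0.1 0 0 0 -1; 0 0 0 0 0 0 -1")

```text
clock: 21.1
position: [518.3, 114.0, 70.0]
tcp_rot: [-2.66, -1.669, 0.003]
contact_force: [-0.3, -0.2, -0.0]
grip_width: 0.237
gripper_force: 30.0
```

Run:
```python
from h import *
go(519.9,113.9,6,1.116)
```

```text
t21.10 pos [518.3 114.   70. ] psi 1.121 | tool shift [ 0.7  1.5 64. ] turn [-0.002  0.001  0.005] F [-0.3 -0.2 -0. ] w 0.237 gf 30.0
```

Emit:
step_arm(motion="0 0 0.005 0.5 1 6 -1; 0 0 0 0 0 10 -1; 0 0 0 0 0 12 -1; 0 0 0 0 0 12 -1; 0 0 0 0 0 10 -1; 0 0 0 0 0 7 -1; 0 0 0 0 0 4 -1; 0 0 0 0 0 2 -1; 0 0 0 0 0 1 -1; 0 0 0 0 0 0 -1")

```text
clock: 21.93
position: [520.9, 113.6, 7.4]
tcp_rot: [2.669, 1.656, 0.001]
contact_force: [-0.4, 0.1, -1.1]
grip_width: 0.234
gripper_force: 30.0
```

Emit:
step_arm(motion="0 0 0 0 0 1 -1; 0 0 0 0 0 1 -1; 0 0 0 0 0 1 -1; 0 0 0 0 0 1 -1; 0 0 0 0 0 0.7 -1; 0 0 0 0 0 0 -1; 0 0 0 0 0 0 -1")

```text
clock: 22.52
position: [520.6, 113.6, 2.4]
tcp_rot: [-2.669, -1.656, 0.0]
contact_force: [0.3, 0.1, -0.4]
grip_width: 0.23
gripper_force: 30.0
```

Emit:
step_arm(motion="0 0 0 0 0 0.8 -1; 0 0 0 0 0 0.7 -1; 0 0 0 0 0 0 -1; 0 0 0 0 0 0 -1")

```text
clock: 22.85
position: [520.5, 113.5, 0.8]
tcp_rot: [-2.669, -1.656, 0.0]
contact_force: [-0.5, 1.0, 0.1]
grip_width: 0.233
gripper_force: 30.0
```

Emit:
step_arm(motion="0 0 0 0 0 0.8 -1; 0 0 0 0 0 0 -1; 0 0 0 0 0 0 -1")

```text
clock: 23.1
position: [520.6, 113.5, 0.1]
tcp_rot: [-2.669, -1.657, 0.0]
contact_force: [0.8, -0.5, -1.0]
grip_width: 0.232
gripper_force: 30.0
```

Emit:
step_arm(motion="0 0 0 0 0 0.7 -1; 0 0 0 0 0 0 -1; 0 0 0 0 0 0 -1")

```text
clock: 23.35
position: [520.7, 113.6, -0.5]
tcp_rot: [2.669, 1.656, 0.0]
contact_force: [-0.0, -0.9, -0.4]
grip_width: 0.233
gripper_force: 30.0
```

Emit:
step_arm(motion="0 0 0 0 0 0.6 -1; 0 0 0 0 0 0 -1; 0 0 0 0 0 0 -1")

```text
clock: 23.6
position: [520.8, 113.6, -0.5]
tcp_rot: [2.669, 1.657, 0.0]
contact_force: [-3.7, -0.6, 5.8]
grip_width: 0.233
gripper_force: 30.0
```

Emit:
step_arm(motion="0 0 0 0 0 0.5 -1; 0 0 0 0 0 0 -1; 0 0 0 0 0 0 -1")

```text
clock: 23.85
position: [520.8, 113.6, -0.6]
tcp_rot: [2.669, 1.657, 0.0]
contact_force: [-4.9, -0.5, 10.0]
grip_width: 0.232
gripper_force: 30.0
```

Emit:
step_arm(motion="0 0 0 0 0 -0.7 -0.4; 0 0 0 0 0 0 -0.3; 0 0 0 0 0 0 -0.2; 0 0 0 0 0 0 -0.1; 0 0 0 0 0 0 -0.1; 0 0 0 0 0 0 -0.1")

```text
clock: 24.35
position: [520.5, 113.5, -1.1]
tcp_rot: [-2.669, -1.656, 0.0]
contact_force: [-0.6, -0.2, 0.1]
grip_width: 0.449
gripper_force: 0.0
```

Emit:
step_arm(motion="0 0 0 0 0 -5 -0.1; 0 0 0 0 0 -10 -0.1; 0 0 0 0 0 -15 -0.1; 0 0 0 0 0 -18 -0.1; 0 0 0 0 0 -15 0; 0 0 0 0 0 -10 0")

```text
clock: 24.85
position: [521.9, 113.7, 75.0]
tcp_rot: [2.668, 1.656, 0.004]
contact_force: [0.5, -0.4, 0.0]
grip_width: 0.5
gripper_force: 0.0
```

Run:
```python
from h import *
go(477,-342.5,70,.22)
```

```text
t24.85 pos [521.9 113.7  75. ] psi 1.111 | tool shift [-428.8  162.3    4.7] turn [ 0.002 -0.003  0.891] F [ 0.5 -0.4  0. ] w 0.500 gf 0.0
```

Emit:
step_arm(motion="0 0 0 -14 5 0 0.08; 0 0 0 -28 11 0 0.08; 0 0 0 -33 12 0 0.08; 0 0 0 -33 13 0 0.08; 0 0 0 -33 12 0 0.08; 0 0 0 -33 13 0 0.08; 0 0 0 -33 12 0 0.08; 0 0 0 -33 13 0 0.08; 0 0 0 -33 12 0 0.08; 0 0 0 -33 13 0 0.08")

```text
clock: 25.68
position: [488.3, -213.9, 72.7]
tcp_rot: [2.669, 1.656, 0.001]
contact_force: [1.6, 0.2, 0.2]
grip_width: 0.541
gripper_force: 0.0
```

Emit:
step_arm(motion="0 0 0 -33 12 0 0.08; 0 0 0 -33 13 0 0.08; 0 0 0 -33 12 0 0.08; 0 0 0 -27 10 0 0.08; 0 0 0 -16 6 0 0.08; 0 0 0 -10 3 0 0.08; 0 0 0.1 0 0 0 0.08; 0 0 0.1 0 0 0 0.08; 0 0 0.1 0 0 0 0.08; 0 0 0.1 0 0 0 0.08")

```text
clock: 26.52
position: [471.5, -372.6, 72.3]
tcp_rot: [-2.947, -1.086, -0.0]
contact_force: [0.2, 0.5, -0.4]
grip_width: 0.538
gripper_force: 0.0
```

Emit:
step_arm(motion="0 0 0.1 0 0 0 0.08; 0 0 0.1 0 0 0 0.08; 0 0 0.1 0 0 0 0.08; 0 0 0.1 0 0 0 0.08; 0 0 0.09 0 0 0 0.08; 0 0 0 0 0 0 0.08")

```text
clock: 27.02
position: [471.7, -372.5, 72.3]
tcp_rot: [-3.123, -0.341, -0.0]
contact_force: [-0.0, 1.1, -0.1]
grip_width: 0.543
gripper_force: 0.0
```

Run:
```python
from h import *
go(477,-342.5,-23,.22)
C=optics.camera("scene");T=optics.camera("top")
for q0 in ((573,86,28,1.116),(520,113,28,1.116)):
  for cc in ([T,C],[T]):
    r=fit(cc,dark,q0,BAR,pad=8); print(np.round(r[0],2),round(r[1],3)); inplate(r[0])
```

```text
t27.02 pos [ 471.7 -372.5   72.3] psi 0.217 | tool shift [ 11.7 -28.1  95.3] turn [-0.    -0.    -0.003] F [-0.   1.1 -0.1] w 0.543 gf 0.0
[574.79  84.62  26.87   1.12] 0.528
  plate xy 32.2 -0.5 z 22.9 rel yaw 1.573
[574.75  84.76  27.09   1.12] 0.02
  plate xy 32.1 -0.4 z 23.1 rel yaw 1.573
[520.68 109.79  26.78   1.12] 0.406
  plate xy -27.5 -1.7 z 22.8 rel yaw 1.57
[520.78 109.93  27.26   1.11] 0.02
  plate xy -27.5 -1.5 z 23.3 rel yaw 1.564
```

Both cocoa bars are good: x +32 and -27.5, y about 0, z 23, square. Now the pale bar.

Emit:
step_arm(motion="0 0 0 6 -14 0 0.08; 0 0 0 5.5 -14 5 0.08; 0 0 0 0 0 14 0.08; 0 0 0 0 0 18 0.08; 0 0 0 0 0 18 0.08; 0 0 0 0 0 16 0.08; 0 0 0 0 0 12 0.08; 0 0 0 0 0 7 0.08; 0 0 0 0 0 4 0.08; 0 0 0 0 0 1 0.08")

```text
clock: 27.95
position: [476.4, -342.7, -23.5]
tcp_rot: [-3.122, -0.347, 0.001]
contact_force: [0.1, 0.7, -0.0]
grip_width: 0.545
gripper_force: 0.0
```

Emit:
step_arm(motion="0 0 0 0 0 0 0.08; 0 0 0 0 0 0 -1; 0 0 0 0 0 0 -1; 0 0 0 0 0 0 -1; 0 0 0 0 0 0 -1; 0 0 0 0 0 0 -1; 0 0 0 0 0 0 -1")

```text
clock: 28.53
position: [476.7, -343.6, -22.6]
tcp_rot: [3.122, 0.346, 0.001]
contact_force: [-0.9, 0.2, 1.9]
grip_width: 0.233
gripper_force: 30.0
```

Run:
```python
from h import *
go(547,98.5,70,-.455)
```

```text
t28.53 pos [ 476.7 -343.6  -22.6] psi 0.221 | tool shift [ 165.4 -415.9  -92.7] turn [ 0.    -0.     0.676] F [-0.9  0.2  1.9] w 0.233 gf 30.0
```

Emit:
step_arm(motion="0 0 0 0 0 -3 -1; 0 0 0 0 0 -8 -1; 0 0 0 0 0 -14 -1; 0 0 0 0 0 -18 -1; 0 0 0 0 0 -18 -1; 0 0 0 0 0 -15 -1; 0 0 0 0 0 -10 -1; 0 0 0 0 0 -6 -1; 0 0 0 3 -8 -2 -1; 0 0 0 7 -18 0 -1")

```text
clock: 29.37
position: [480.5, -317.0, 71.7]
tcp_rot: [3.121, 0.343, 0.001]
contact_force: [-0.2, -0.1, 0.2]
grip_width: 0.235
gripper_force: 30.0
```

Emit:
step_arm(motion="0 0 0 11 -28 0 -1; 0 0 0 13 -32 0 -1; 0 0 0 13 -32 0 -1; 0 0 0 13 -32 0 -1; 0 0 0 13 -32 0 -1; 0 0 0 13 -32 0 -1; 0 0 0 13 -32 0 -1; 0 0 0 13 -32 0 -1; 0 0 0 13 -32 0 -1; 0 0 0 13 -32 0 -1")

```text
clock: 30.2
position: [535.2, 22.9, 70.2]
tcp_rot: [-3.122, -0.346, 0.002]
contact_force: [0.6, -0.3, 0.2]
grip_width: 0.236
gripper_force: 30.0
```

Emit:
step_arm(motion="0 0 0 13 -32 0 -1; 0 0 0 11 -28 0 -1; 0 0 0 7 -18 0 -1; 0 0 0.096 0 0 0 -1; 0 0 0.1 0 0 0 -1; 0 0 0.1 0 0 0 -1; 0 0 0.1 0 0 0 -1; 0 0 0.1 0 0 0 -1; 0 0 0.1 0 0 0 -1; 0 0 0.08 0 0 0 -1")

```text
clock: 31.03
position: [548.2, 103.9, 69.9]
tcp_rot: [3.058, -0.716, -0.003]
contact_force: [-0.7, -0.6, -1.0]
grip_width: 0.231
gripper_force: 30.0
```

Run:
```python
from h import *
go(547.7,97.3,22,-.455)
```

```text
t31.03 pos [548.2 103.9  69.9] psi -0.460 | tool shift [ 2.6  6.1 48. ] turn [ 0.001  0.002 -0.005] F [-0.7 -0.6 -1. ] w 0.231 gf 30.0
```

Emit:
step_arm(motion="0 0 -0.005 1 3 5 -1; 0 0 0 1 3 9 -1; 0 0 0 0 0 10 -1; 0 0 0 0 0 10 -1; 0 0 0 0 0 7 -1; 0 0 0 0 0 4 -1; 0 0 0 0 0 2 -1; 0 0 0 0 0 1 -1; 0 0 0 0 0 0 -1")

```text
clock: 31.78
position: [548.7, 97.2, 23.1]
tcp_rot: [-3.062, 0.701, -0.0]
contact_force: [0.3, 0.1, 0.6]
grip_width: 0.231
gripper_force: 30.0
```

Emit:
step_arm(motion="0 0 0 0 0 1 -1; 0 0 0 0 0 1 -1; 0 0 0 0 0 1 -1; 0 0 0 0 0 0.8 -1; 0 0 0 0 0 0 -1; 0 0 0 0 0 0 -1")

```text
clock: 32.28
position: [548.6, 97.2, 19.2]
tcp_rot: [-3.062, 0.701, 0.0]
contact_force: [0.4, -0.5, -1.2]
grip_width: 0.234
gripper_force: 30.0
```

Emit:
step_arm(motion="0 0 0 0 0 0.8 -1; 0 0 0 0 0 0.5 -1; 0 0 0 0 0 0 -1; 0 0 0 0 0 0 -1")

```text
clock: 32.62
position: [548.5, 97.2, 17.9]
tcp_rot: [3.062, -0.701, -0.0]
contact_force: [-0.2, 0.5, 0.2]
grip_width: 0.231
gripper_force: 30.0
```

Emit:
step_arm(motion="0 0 0 0 0 0.8 -1; 0 0 0 0 0 0.6 -1; 0 0 0 0 0 0 -1; 0 0 0 0 0 0 -1")

```text
clock: 32.95
position: [548.5, 97.2, 16.5]
tcp_rot: [3.062, -0.701, -0.0]
contact_force: [-0.4, 0.9, 0.5]
grip_width: 0.233
gripper_force: 30.0
```

Emit:
step_arm(motion="0 0 0 0 0 0.6 -1; 0 0 0 0 0 0 -1; 0 0 0 0 0 0 -1")

```text
clock: 33.2
position: [548.6, 97.2, 15.9]
tcp_rot: [3.062, -0.701, -0.0]
contact_force: [0.0, -0.0, -0.9]
grip_width: 0.233
gripper_force: 30.0
```

Emit:
step_arm(motion="0 0 0 0 0 0.5 -1; 0 0 0 0 0 0 -1; 0 0 0 0 0 0 -1")

```text
clock: 33.45
position: [548.6, 97.2, 15.4]
tcp_rot: [-3.062, 0.701, 0.0]
contact_force: [0.3, -0.0, -0.6]
grip_width: 0.236
gripper_force: 30.0
```

Emit:
step_arm(motion="0 0 0 0 0 0.5 -1; 0 0 0 0 0 0 -1; 0 0 0 0 0 0 -1")

```text
clock: 33.7
position: [548.7, 97.2, 15.4]
tcp_rot: [-3.062, 0.701, -0.0]
contact_force: [-2.8, -0.1, 5.7]
grip_width: 0.234
gripper_force: 30.0
```

Emit:
step_arm(motion="0 0 0 0 0 0.4 -1; 0 0 0 0 0 0 -1; 0 0 0 0 0 0 -1")

```text
clock: 33.95
position: [548.7, 97.2, 15.3]
tcp_rot: [-3.062, 0.701, -0.0]
contact_force: [-4.9, -0.6, 8.5]
grip_width: 0.233
gripper_force: 30.0
```

Emit:
step_arm(motion="0 0 0 0 0 -0.6 -0.4; 0 0 0 0 0 0 -0.3; 0 0 0 0 0 0 -0.2; 0 0 0 0 0 0 0; 0 0 0 0 0 0 0; 0 0 0 0 0 0 0; 0 0 0 0 0 0 0")

```text
clock: 34.53
position: [548.6, 97.2, 15.0]
tcp_rot: [3.062, -0.701, -0.0]
contact_force: [0.1, -0.3, 0.0]
grip_width: 0.497
gripper_force: 0.0
```

Emit:
step_arm(motion="0 0 0 0 0 -5 0; 0 0 0 0 0 -10 0; 0 0 0 0 0 -16 0; 0 0 0 0 0 -20 0; 0 0 0 0 0 -18 0.3; 0 0 0 0 0 -16 0.6; 0 0 -0.1 0 0 -10 0.6; 0 0 -0.1 0 0 -5 0.6; 0 0 -0.1 0 0 0 0.6; 0 0 -0.105 0 0 0 0.6")

```text
clock: 35.37
position: [549.5, 97.3, 117.2]
tcp_rot: [-3.141, 0.063, -0.004]
contact_force: [0.5, 0.4, 0.0]
grip_width: 0.796
gripper_force: 0.0
```

Run:
```python
from h import *
go(641.5,-232,115,-.05)
```

```text
t35.37 pos [549.5  97.3 117.2] psi -0.040 | tool shift [105.2 325.3   2.4] turn [-0.    -0.003  0.01 ] F [0.5 0.4 0. ] w 0.796 gf 0.0
```

Emit:
step_arm(motion="0 0 0 4 12 0 0.6; 0 0 0 8 25 0 0.6; 0 0 0 10 32 0 0.6; 0 0 0 11 33 0 0.6; 0 0 0 11 33 0 0.6; 0 0 0 10 32 0 0.6; 0 0 0 11 33 0 0.6; 0 0 0 10 32 0 0.6; 0 0 0 11 33 0 0.6; 0 0 0 10 30 0 0.6")

```text
clock: 36.2
position: [631.2, -205.1, 115.8]
tcp_rot: [3.14, -0.078, 0.001]
contact_force: [-0.3, 0.0, -0.3]
grip_width: 0.8
gripper_force: 0.0
```

Emit:
step_arm(motion="0 0 0.01 6 20 0 0.6; 0 0 0 3 10 0 0.6; 0 0 0 0 0 0 0.6")

```text
clock: 36.45
position: [638.4, -235.3, 115.2]
tcp_rot: [3.14, -0.095, 0.0]
contact_force: [-0.4, -0.9, -0.2]
grip_width: 0.799
gripper_force: 0.0
```

Run:
```python
from h import *
go(641.5,-232,40,-.05)
C=optics.camera("scene");T=optics.camera("top")
for cc in ([T,C],[T]):
    r=fit(cc,pale,(548,97,44,-.455),BAR,pad=3); print(np.round(r[0],2),round(r[1],3)); inplate(r[0])
its=[((574.8,84.8,28,1.116),BAR),((520.7,109.9,28,1.116),BAR),((547.7,97.3,44,-.455),BAR),((641.5,-232,10,-.05),[((56,50,0,35),1),((30,28,35,110),0)])]
a=overlay(T,its,(270,190,100,90),4);b=overlay(C,its,(280,220,100,90),4);
d=overlay(C,its,(200,310,100,90),4);e=overlay(T,its,(380,150,100,90),4)
cv2.imwrite("pics/fin.png",cv2.resize(np.vstack([np.hstack([a,b]),np.hstack([d,e])]),(660,594)))
```

```text
t36.45 pos [ 638.4 -235.3  115.2] psi -0.060 | tool shift [ 2.9 -3.5 75.2] turn [ 0.001 -0.    -0.01 ] F [-0.4 -0.9 -0.2] w 0.799 gf 0.0
[ 5.4934e+02  9.6900e+01  4.4190e+01 -4.5000e-01] 0.691
  plate xy 3.9 -0.6 z 40.2 rel yaw 0.004
[ 5.4709e+02  9.6730e+01  5.5910e+01 -4.5000e-01] 0.48
  plate xy 2.0 -1.8 z 51.9 rel yaw 0.001
```

View pics/fin.png

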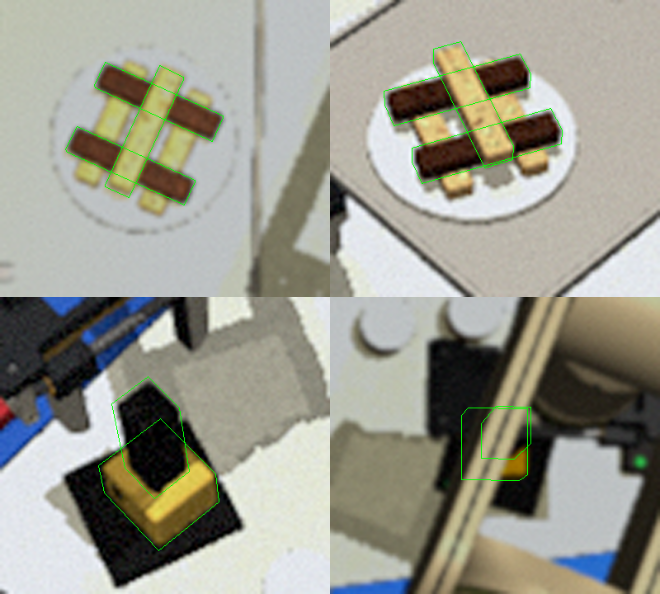

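The tower stands well: the pale bar reads plate (4,-1) mm with z 40, and it matches the outline. Before descending I'll check the fingertip midpoint in the scene view, tips at about (221,350) and (258,323), against the TCP.

Run:
```python
from h import *
C=optics.camera("scene")
for z in (115,130,147,155,165): print(z,proj(C,[638.4,-235.3,z])[0].round(1), proj(C,[[638.4-2,-235.3-37,z],[638.4+2,-235.3+37,z]]).round(1).tolist())
for z in(130,147,160): print(z,back(C,(239.4,336.7),z).round(1),back(C,(221.2,350.3),z).round(1),back(C,(257.6,323),z).round(1))
print(proj(C,[640,-232,120]).round(1))
```

```text
115 [241.5 344. ] [[226.6, 355.1], [256.0, 333.2]]
130 [240.8 339.9] [[225.7, 351.1], [255.4, 329.0]]
147 [239.9 335.2] [[224.6, 346.4], [254.7, 324.3]]
155 [239.5 332.9] [[224.1, 344.2], [254.4, 322.0]]
165 [239.  330.1] [[223.5, 341.4], [253.9, 319.1]]
130 [ 630.8 -232.3  130. ] [ 628.7 -277.2  130. ] [ 632.8 -185.5  130. ]
147 [ 640.3 -238.3  147. ] [ 638.3 -282.4  147. ] [ 642.3 -192.3  147. ]
160 [ 647.6 -242.8  160. ] [ 645.6 -286.3  160. ] [ 649.6 -197.5  160. ]
[[243.1 342.1]]
```

Consistent: tips at z ≈ 147, an offset of 32. Descending to grip the reader.

Emit:
step_arm(motion="0 0 0 2 -3 5 0.6; 0 0 0 0 0 10 0.6; 0 0 0 0 0 14 0.6; 0 0 0 0 0 14 0.6; 0 0 0 0 0 13 0.6; 0 0 0 0 0 10 0.6; 0 0 0 0 0 6 0.6; 0 0 0 0 0 3 0.6; 0 0 0 0 0 0 0.6")

```text
clock: 37.35
position: [640.3, -229.2, 38.9]
tcp_rot: [-3.14, 0.087, 0.002]
contact_force: [-0.1, 0.4, 0.0]
grip_width: 0.8
gripper_force: 0.0
```

Emit:
step_arm(motion="0 0 0 0 0 0 -1; 0 0 0 0 0 0 -1; 0 0 0 0 0 0 -1; 0 0 0 0 0 0 -1; 0 0 0 0 0 0 -1; 0 0 0 0 0 0 -1; 0 0 0 0 0 0 -1; 0 0 0 0 0 0 -1")

```text
clock: 38.02
position: [640.9, -229.4, 40.2]
tcp_rot: [3.14, -0.087, 0.0]
contact_force: [0.6, -1.7, -2.2]
grip_width: 0.298
gripper_force: 30.0
```

Run:
```python
from h import *
go(511,326,106.5,-.05)
```

```text
t38.02 pos [ 640.9 -229.4   40.2] psi -0.055 | tool shift [-160.3 -547.4  -66.4] turn [ 0.    -0.    -0.005] F [ 0.6 -1.7 -2.2] w 0.298 gf 30.0
```

Emit:
step_arm(motion="0 0 0 0 0 -3 -1; 0 0 0 0 0 -7 -1; 0 0 0 0 0 -12 -1; 0 0 0 0 0 -15 -1; 0 0 0 0 0 -15 -1; 0 0 0 0 0 -15 -1; 0 0 0 0 0 -10 -1; 0 0 0 -2 -6 -8 -1; 0 0 0 -4 -12 0 -1; 0 0 0 -6 -20 0 -1")

```text
clock: 38.85
position: [631.1, -191.2, 125.9]
tcp_rot: [3.14, -0.089, 0.002]
contact_force: [-0.0, -0.2, -0.4]
grip_width: 0.299
gripper_force: 30.0
```

Emit:
step_arm(motion="0 0 0 -8 -27 0 -1; 0 0 0 -9 -31 0 -1; 0 0 0 -9 -31 0 -1; 0 0 0 -9 -31 0 -1; 0 0 0 -9 -31 0 -1; 0 0 0 -9 -31 0 -1; 0 0 0 -9 -31 0 -1; 0 0 0 -9 -31 0 -1; 0 0 0 -9 -31 0 -1; 0 0 0 -9 -31 0 -1")

```text
clock: 39.68
position: [557.0, 122.0, 124.4]
tcp_rot: [-3.14, 0.086, 0.002]
contact_force: [0.3, 0.8, -0.8]
grip_width: 0.296
gripper_force: 30.0
```

Run:
```python
from h import *
go(511,326,106.5,-.05)
```

```text
t39.68 pos [557.  122.  124.4] psi -0.055 | tool shift [ -57.1 -201.2   17.9] turn [-0.     0.001 -0.005] F [ 0.3  0.8 -0.8] w 0.296 gf 30.0
```

Emit:
step_arm(motion="0 0 0 -9 -31 0 -1; 0 0 0 -9 -31 0 -1; 0 0 0 -9 -31 0 -1; 0 0 0 -9 -31 0 -1; 0 0 0 -8 -26 0 -1; 0 0 0 -5 -18 0 -1; 0 0 0 -3 -10 0 -1; 0 0 0 -1 -4 -0 -1; 0 0 0 0 0 0 -1; 0 0 0 0 0 0 -1")

```text
clock: 40.52
position: [516.0, 303.6, 124.8]
tcp_rot: [3.14, -0.087, -0.001]
contact_force: [-0.0, -0.2, -2.0]
grip_width: 0.299
gripper_force: 30.0
```

Run:
```python
from h import *
go(511,326,106.5,-.05)
```

```text
t40.52 pos [516.  303.6 124.8] psi -0.055 | tool shift [ -6.2 -22.1  18.3] turn [ 0.001  0.    -0.005] F [-0.  -0.2 -2. ] w 0.299 gf 30.0
```

Emit:
step_arm(motion="0 0 0 -2 -8 4 -1; 0 0 0 -2 -8 5 -1; 0 0 0 -1 -4 5 -1; 0 0 0 -1 -2 3 -1; 0 0 0 0 0 1 -1; 0 0 0 0 0 0 -1; 0 0 0 0 0 0 -1; 0 0 0 0 0 0 -1")

```text
clock: 41.18
position: [511.6, 326.5, 107.4]
tcp_rot: [-3.14, 0.087, -0.001]
contact_force: [0.0, 0.3, -1.8]
grip_width: 0.302
gripper_force: 30.0
```

Run:
```python
from h import *
go(511,326,106.5,-.05)
C=optics.camera("scene");T=optics.camera("top")
for cc in ([C],):
    r=fit(cc,yellow,[511,326,76,-.05],READER,pad=8); print(np.round(r[0],2),round(r[1],3))
```

```text
t41.18 pos [511.6 326.5 107.4] psi -0.055 | tool shift [-0.6  0.5  0.9] turn [-0.    -0.    -0.005] F [ 0.   0.3 -1.8] w 0.302 gf 30.0
[5.0462e+02 3.3697e+02 6.9380e+01 6.0000e-02] 0.143
```

The reader is over the label centre: the fit, extrapolated along the ray to z 77, gives about (510,330). I'll hold still for 1.5 s.

Emit:
step_arm(motion="0 0 0 0 0 0 -1; 0 0 0 0 0 0 -1; 0 0 0 0 0 0 -1; 0 0 0 0 0 0 -1; 0 0 0 0 0 0 -1; 0 0 0 0 0 0 -1; 0 0 0 0 0 0 -1; 0 0 0 0 0 0 -1; 0 0 0 0 0 0 -1; 0 0 0 0 0 0 -1")

```text
clock: 42.12
position: [511.3, 326.6, 107.1]
tcp_rot: [-3.14, 0.087, -0.0]
contact_force: [-0.0, 0.3, -1.2]
grip_width: 0.303
gripper_force: 30.0
```

Emit:
step_arm(motion="0 0 0 0 0 0 -1; 0 0 0 0 0 0 -1; 0 0 0 0 0 0 -1; 0 0 0 0 0 0 -1; 0 0 0 0 0 0 -1; 0 0 0 0 0 0 -1; 0 0 0 0 0 0 -1; 0 0 0 0 0 -3 -1; 0 0 0 0 0 -8 -1; 0 0 0 0 0 -8 -1")

```text
clock: 42.95
position: [511.1, 326.5, 126.6]
tcp_rot: [3.14, -0.087, -0.001]
contact_force: [-0.1, 0.4, -1.4]
grip_width: 0.3
gripper_force: 30.0
```

Emit:
step_arm(motion="0 0 0 2 6 -2 -1; 0 0 0 4 14 0 -1; 0 0 0 7 23 0 -1; 0 0 0 9 31 0 -1; 0 0 0 9 31 0 -1; 0 0 0 9 31 0 -1; 0 0 0 9 31 0 -1; 0 0 0 9 31 0 -1; 0 0 0 9 31 0 -1; 0 0 0 9 31 0 -1")

```text
clock: 43.78
position: [572.8, 59.9, 128.2]
tcp_rot: [3.14, -0.088, 0.0]
contact_force: [0.2, 0.7, -1.6]
grip_width: 0.3
gripper_force: 30.0
```

Emit:
step_arm(motion="0 0 0 9 31 0 -1; 0 0 0 9 31 0 -1; 0 0 0 9 31 0 -1; 0 0 0 9 31 0 -1; 0 0 0 9 31 0 -1; 0 0 0 9 31 0 -1; 0 0 0 8 26 0 -1; 0 0 0 6 18 0 -1; 0 0 0 3 10 0 -1; 0 0 0 0 0 0 -1")

```text
clock: 44.62
position: [630.0, -183.8, 127.9]
tcp_rot: [3.14, -0.091, -0.001]
contact_force: [0.6, 0.5, -1.7]
grip_width: 0.3
gripper_force: 30.0
```

Run:
```python
from h import *
go(637.5,-236,48,-.055)
```

```text
t44.62 pos [ 630.  -183.8  127.9] psi -0.058 | tool shift [10.6 51.6 79.9] turn [ 0.001  0.    -0.003] F [ 0.6  0.5 -1.7] w 0.300 gf 30.0
```

Emit:
step_arm(motion="0 0 0 2 9 0 -1; 0 0 0 3 15 0 -1; 0 0 0 3 15 0 -1; 0 0 0 2 8 5 -1; 0 0 0 1 4 10 -1; 0 0 0 0 0 14 -1; 0 0 0 0 0 14 -1; 0 0 0 0 0 13 -1; 0 0 0 0 0 10 -1; 0 0 0 0 0 7 -1")

```text
clock: 45.45
position: [637.3, -231.0, 52.1]
tcp_rot: [-3.139, 0.086, 0.005]
contact_force: [0.8, 0.7, -1.8]
grip_width: 0.298
gripper_force: 30.0
```

Emit:
step_arm(motion="0 0 0 0 0 4 -1; 0 0 0 0 0 2 -1; 0 0 0 0 0 1 -1; 0 0 0 0 0 0 -1; 0 0 0 0 0 0 -1")

```text
clock: 45.87
position: [639.3, -232.5, 49.1]
tcp_rot: [3.14, -0.087, 0.002]
contact_force: [-0.4, -0.0, -2.4]
grip_width: 0.302
gripper_force: 30.0
```

Emit:
step_arm(motion="0 0 0 -1 3 1 -1; 0 0 0 0 0 1 -1; 0 0 0 0 0 1 -1; 0 0 0 0 0 1 -1; 0 0 0 0 0 1 -1; 0 0 0 0 0 1 -1; 0 0 0 0 0 1 -1; 0 0 0 0 0 0 -1; 0 0 0 0 0 0 -1")

```text
clock: 46.62
position: [637.5, -235.1, 41.0]
tcp_rot: [-3.14, 0.087, 0.0]
contact_force: [-0.3, -0.8, -0.8]
grip_width: 0.302
gripper_force: 30.0
```

Emit:
step_arm(motion="0 0 0 0 0 0.7 -1; 0 0 0 0 0 0 -1; 0 0 0 0 0 0 -1")

```text
clock: 46.87
position: [637.6, -235.2, 40.4]
tcp_rot: [-3.14, 0.087, -0.0]
contact_force: [-0.5, 0.2, -1.7]
grip_width: 0.3
gripper_force: 30.0
```

Emit:
step_arm(motion="0 0 0 0 0 0.7 -1; 0 0 0 0 0 0 -1; 0 0 0 0 0 0 -1")

```text
clock: 47.12
position: [637.7, -235.3, 40.0]
tcp_rot: [3.14, -0.087, 0.001]
contact_force: [0.2, -0.5, -0.3]
grip_width: 0.302
gripper_force: 30.0
```

Emit:
step_arm(motion="0 0 0 0 0 0.5 -1; 0 0 0 0 0 0 -1; 0 0 0 0 0 0 -1")

```text
clock: 47.37
position: [637.8, -235.3, 39.9]
tcp_rot: [3.14, -0.087, 0.001]
contact_force: [-1.9, 1.0, 4.9]
grip_width: 0.297
gripper_force: 30.0
```

Emit:
step_arm(motion="0 0 0 0 0 0.5 -1; 0 0 0 0 0 0 -1; 0 0 0 0 0 0 -1")

```text
clock: 47.62
position: [637.8, -235.3, 39.9]
tcp_rot: [3.14, -0.087, 0.001]
contact_force: [-3.8, 1.9, 7.7]
grip_width: 0.301
gripper_force: 30.0
```

It's on the pad. Releasing gently and withdrawing.

Emit:
step_arm(motion="0 0 0 0 0 -0.6 -1; 0 0 0 0 0 0 -0.3; 0 0 0 0 0 0 -0.1; 0 0 0 0 0 0 0.2; 0 0 0 0 0 0 0.5; 0 0 0 0 0 0 0.6; 0 0 0 0 0 0 0.6; 0 0 0 0 0 0 0.6")

```text
clock: 48.28
position: [637.5, -235.2, 39.2]
tcp_rot: [-3.14, 0.087, 0.0]
contact_force: [0.1, 0.4, -0.6]
grip_width: 0.729
gripper_force: 0.0
```

Emit:
step_arm(motion="0 0 0 0 0 -5 0.6; 0 0 0 0 0 -10 0.6; 0 0 0 0 0 -15 0.6; 0 0 0 0 0 -20 0.6; 0 0 0 0 0 -20 0.6; 0 0 0 0 0 -20 0.6; 0 0 0 0 0 -15 0.6; 0 0 0 0 0 -8 0.6; 0 0 0 0 0 0 0.6; 0 0 0 0 0 0 0.6")

```text
clock: 49.12
position: [638.0, -235.4, 153.3]
tcp_rot: [3.14, -0.087, 0.002]
contact_force: [-0.2, 0.2, -0.6]
grip_width: 0.799
gripper_force: 0.0
```

Emit:
step_arm(motion="0 0 0 -10 5 0 0.6; 0 0 0 -20 8 0 0.6; 0 0 0 -25 10 0 0.6; 0 0 0 -25 10 0 0.6; 0 0 0 -25 10 0 0.6; 0 0 0 -25 10 0 0.6; 0 0 0 -20 8 0 0.6; 0 0 0 -10 4 0 0.6; 0 0 0 0 0 0 0.6; 0 0 0 0 0 0 0.6")

```text
clock: 49.95
position: [474.2, -291.1, 151.8]
tcp_rot: [-3.14, 0.088, 0.0]
contact_force: [0.9, -0.8, -0.5]
grip_width: 0.799
gripper_force: 0.0
```

Run:
```python
from h import *
go(500,-200,200,0)
C=optics.camera("scene");T=optics.camera("top")
for cc in ([T,C],[T],[C]):
    r=fit(cc,yellow,[637,-236,10,-.05],READER); print("reader",np.round(r[0],2),round(r[1],3))
for q0 in ((573,86,28,1.116),(520,113,28,1.116)):
    r=fit([T],dark,q0,BAR,pad=8); print(np.round(r[0],2),round(r[1],3)); inplate(r[0])
r=fit([T,C],pale,(548,97,44,-.455),BAR,pad=3); print(np.round(r[0],2),round(r[1],3)); inplate(r[0])
```

```text
t49.95 pos [ 474.2 -291.1  151.8] psi -0.056 | tool shift [ 20.6 -92.4 -48.1] turn [-0.001  0.    -0.056] F [ 0.9 -0.8 -0.5] w 0.799 gf 0.0
reader [ 6.3974e+02 -2.3658e+02  1.5890e+01 -5.0000e-02] 0.282
reader [ 6.4024e+02 -2.3843e+02  1.3340e+01 -4.0000e-02] 0.164
reader [ 6.3778e+02 -2.3524e+02  1.1520e+01 -7.0000e-02] 0.101
[573.69  83.37  23.63   1.14] 1.375
  plate xy 31.7 -2.1 z 19.6 rel yaw 1.591
[518.74 104.87  29.82   1.08] 1.354
  plate xy -27.1 -6.9 z 25.8 rel yaw 1.535
[ 5.4912e+02  9.6920e+01  4.4600e+01 -4.5000e-01] 0.692
  plate xy 3.7 -0.7 z 40.6 rel yaw 0.008
```

```bash
python3 -c "
from cell import close_job
print(close_job())"
```

```text
the job is handed in; nothing more can be done
None
```

I finished the tower, held the reader over the label for over a second, stood it back on its pad, and handed the job in at about 50 s; the hand-in returned no verdict, and I did not re-measure the bystanders or the bottom pale pair for shift.

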